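Restock the memo holder from the nested stationery trays

TASK

Restock the memo holder: take the stack of stationery trays apart from the lid down, and tuck every list pad on the desk (the one in each tray that has one, and any left lying out) flat under the holder's weighted arm, one on top of another, straight, and pushed fully home against the back stop. Then nest the two empty trays and the lid together again squarely on the base tray, in their place, and do not disturb the other things on the desk.

Things in the scene. Friction and masses are not known exactly. Their poses are not given: they have to be found in the camera images.
- base: Bottom tray of the stack, fixed: as tray_low but on a darker plinth (138 x 78 mm, top at z = 9 mm); floor top z = 19 mm, rim z = 47 mm. Origin: centre of underside, on the desk; own x along its length. Nested on it, a tray's origin is 41 mm above this origin, the next tray's 76 mm, the lid's on both 111 mm. A pad is always in it.
- tray_low: Light wooden stacking tray with a darker floor, 130 (own x) x 70 (own y) x 41 mm, 180 g. Origin: centre of underside. Foot 116 x 56 mm, z 0 to 6 mm, drops inside the rim of the tray beneath with 3 mm play all round; floor z 6 to 13 mm; walls 4 mm thick up to z = 41. Nested trays stand 35 mm apart. At the start nested on the base. The two loose trays may go back in either order, either way round.
- tray_top: The second loose tray, same as tray_low, at the start nested on it. Every tray's long walls are cut away down to the floor within 26 mm of mid-length, and the floor there (z 6 to 13 mm) is waisted to 50 mm wide: fingers closing along y can take a pad out through these notches, or the empty tray by its waisted floor.
- lid: Wooden lid of the stack, 140 g: foot 116 x 56 mm, z 0 to 6 mm, dropping inside a tray's rim; plate 130 (own x) x 70 mm, z 6 to 13 mm; on top a darker grip bar 60 mm long along x, 14 mm thick, z 13 to 39 mm. Origin: centre of underside. At the start it closes the stack.
- pad_base: List pad: rigid block 110 (own x) x 58 (own y) x 12 mm with stiff kraft-board covers, grey strip at one short end; 90 g. Origin: centre of underside. All pads are alike; either end, either face will do. Starts in the base tray; always there.
- pad_low: List pad: rigid block 110 (own x) x 58 (own y) x 12 mm with stiff kraft-board covers, grey strip at one short end; 90 g. Origin: centre of underside. All pads are alike; either end, either face will do. Starts in tray_low, if there.
- pad_top: List pad: rigid block 110 (own x) x 58 (own y) x 12 mm with stiff kraft-board covers, grey strip at one short end; 90 g. Origin: centre of underside. All pads are alike; either end, either face will do. Starts in tray_top, if there.
- pad_desk: List pad: rigid block 110 (own x) x 58 (own y) x 12 mm with stiff kraft-board covers, grey strip at one short end; 90 g. Origin: centre of underside. All pads are alike; either end, either face will do. Starts lying flat on the desk beyond the mat, if there.
- holder: Memo holder, fixed: dark wooden plate 150 (own x) x 96 mm, top at z = 12 mm, x from -67 to +83 mm. Origin: on the desk. Pads lie on it lengthwise along x, slid in from the open front towards +x until they meet the faces of two steel cheeks at x = +60 mm (y = +-24 mm, 70 mm high): a pad fully home has its centre at x = +5 mm, y = 0. No side walls.
- keeper (a joint): Holder's weighted arm, rad: 0 with its nose on the bare plate, grows as it rises, stop 0.9; falls back by its own weight (about 1.4 N at the nose). Polished, slippery steel strap 26 mm wide, pivot at holder x 74, z 60 mm, running 95 mm forward and down to the nose; on it a steel weight 40 mm wide. Nothing forward of the cheeks rises over 50 mm above the pile's top.
- keeper_nose (a point): Rounded nose (radius 2 mm) of the arm, which bears on the pile: at holder x -9, z 14 mm when down on the bare plate. Before it a 36 mm lip turns up and forward at 36 degrees (arm down), so that a pad slid in level, just above the plate or pile, lifts the arm and goes under.
- mat: Flat grey desk mat 240 (x) x 300 mm (y), 2 mm thick, fixed, square to the desk, between stack and holder; clear at the start: a good place to lay lid and trays meanwhile. The desk for 100 mm beyond its far (+x) edge is bare but for pad_desk. Origin: centre of underside.
- mug: Bystander: a white mug, 80 mm across, 92 mm high. Origin: centre of its underside.
- stapler: Bystander: a stapler, 135 by 36 mm, 52 mm high. Origin: centre of its underside.
- mouse: Bystander: a white computer mouse, 105 by 60 mm, 33 mm high. Origin: centre of its underside.
- glasses_case: Bystander: a blue glasses case, 160 by 62 mm, 36 mm high. Origin: centre of its underside.
- tape: Bystander: a tape dispenser, 150 by 56 mm, 78 mm high. Origin: centre of its underside.
- pen_pot: Bystander: a pen pot, 72 mm across, 100 mm high, pens to 175 mm. Origin: centre of its underside.
There are look-alikes about, which are no part of the job. Leave any red or yellow look-alike of the tray_low alone.

How it is judged:
By the outcome, as a careful person would: the job done as asked, in the order asked, and still so for the second after the job is handed in, with the robot touching nothing.
Of pad_top, pad_low, pad_desk only 1 to 2 are there at a start; the rules pass over those that are not, and their reading is None.
At some moment in a run one of pad_desk, lid, tray_top, tray_low may be knocked a few centimetres aside while the robot is not near it.
Once in a run the grip may slacken for a moment while it holds something.
It also fails if it takes over 210 s, if anything falls off the work surface, if the arm or the gripper's body presses on something with over 40 N, if the wrist force passes 120 N, or if a joint passes its speed limit or range.

ROBOT

A 6-joint arm with a two-finger parallel gripper is mounted at the origin on the work surface. World frame = base frame: x ahead of the robot, y to its left, z up, the work surface at z = 0. Lengths are in m, angles in rad, forces in N, time in s.
With the tool pointing down it reaches from about 0.35 to 0.975 m from the base axis. Payload 4.9 kg.
Tool frame: the origin (TCP) lies midway between the tips of the shut fingers; the grasp point (between the pads) lies 19 mm behind it; z points along the fingers, y is the line along which they close (so a half turn about z gives the same grasp; the last joint's range is limited). The gripper opens to 85 mm and grips with 20 to 120 N. Pads are 22 mm wide; open, the fingers measure 114 mm over their backs; the gripper's body (76 mm by 85 mm) begins 54 mm behind the grasp point. The pads swing forward as they close: fully open they stand 13 mm farther back than shut.
Start: joints at [1.198, 0.053, 1.613, -0, 1.476, -0.119], TCP at [0.157, 0.605, 0.194] pointing down, gripper open.
Joint ranges: [-3.01, 3.01], [-1.01, 2.22], [0.06, 2.58], [-1.02, 4.17], [0.09, 2.62], [-3.14, 3.14]. Speed limits (rad/s): [2.57, 2.57, 3.14, 3.14, 3.14, 3.14].

INTERFACE

Orientations are given as a rotation vector (axis times angle).
In Python, from station import ctrl gives the robot as it stands. The module is installed in compiled form; this text tells all that it offers.
- The arm moves only by the shell command python3 -m handwheel 'ROWS' [OPENING] [FORCE]. ROWS is JSON, a list of rows, each a list of 2 entries, a list of its own where there are three numbers: the shift along the tool's x, y, z in cm, then the turn, a rotation vector about the tool's x, y, z in rad. In form: [[[tx, ty, tz], [ax, ay, az]], ...]. A call has 1 to 5 rows; each row is the pose to reach, as a shift and turn from the pose commanded when the call began, along the tool's axes at that moment; what a row does not reach only later rows make up. A row lasts 1/8 s, in which the tool goes at most 62.5 mm and 10.7 degrees, less where a joint would pass 70% of its speed; a pose out of reach is approached as far as the arm can. A call with a gripper value outside its range is refused whole. OPENING is the gripper's target within -1 to 1 (shut at 1, half-way at 0, fully open at -1), set as the call begins (- or left out, the last holds). The fingers move at their own pace and stop on an object; FORCE is the grip in N (left out, the last holds). Time passes only in rows, so rows that repeat a pose let the fingers close. It gives the time, the measured TCP pose, the force, the opening and the grip force at its end, in the units of the state.
- ctrl.get_obs(): the state, without advancing time (a new reading comes with each control period).
- ctrl.get_image(name): name is "side" or "top"; returns the picture (480x640x3 uint8, blue, green, red); there is no depth.
- ctrl.calibration(name): a dict with "fx", "fy", "cx", "cy" (pixels), "k1" (the pictures are not rectified: a ray, as slopes to the right and down, at radius r is drawn at 1 + k1 r^2 times it, then the intrinsics apply), "R" (3x3) and "t" (3): a world point X has camera coordinates R X + t. Camera axes: x right, y down, z forward; pixel columns grow to the right and rows downward; lengths in m; the calibration is good to about 2 mm. A picture is of the moment at which its call begins. calibration takes no time and is no camera call.
- ctrl.finish_job(): hands the job in; it is judged then, once.
Trained networks look in the newest picture that a camera, given by its name, has taken for a name from the list of things; names that differ only in an ending like _2 or _b are one class to them, and where a whole thing is asked for, a point or a joint stands for the part that bears it (a point fixed in the world has none). Each returns a list of dicts, best first, with "score" (0 to 1); they miss things now and then, are a little off and sometimes report something else, mostly with a low value. They report only what shows in the picture. A call takes as long as a camera call. They do not tell look-alikes from the thing itself.
- ctrl.look_for(camera, query): "position" ([column, row] in pixels, amid what is visible of it).
- ctrl.landmark_of(camera, query): "position" ([column, row] in pixels: a listed point, or the origin of a listed thing).
The state is a dict: "t": time; "q": joint angles; "dq": joint speeds; "effort": joint torques, N m; "tool_pos": TCP position; "tool_rot": TCP orientation; "contact_force": force on the tool from outside, world axes, zero at the start; "wrist_torque": the same for the moment, N m; "opening": finger opening in m; "grip_force": force on a finger pad.
Only numpy, scipy, OpenCV 4.12 (cv2) and the standard library are available. Lean on these libraries where they do the work, as an engineer would, in place of code of your own. Each camera call takes 0.05 s, during which the arm holds its last target. There are 200 camera calls.

## Working session

There is one attempt and no reset: what is moved stays moved. The work goes in short steps, Python scripts to look and compute and a shell command to move; the robot and the scene stay as the last step left them, time stands still between calls to the robot, and variables do not carry over. Pictures are saved under pics/ and viewed, at most 14 in all, crops included, and the job is handed in when it is done.

```bash
mkdir -p pics
cat > h.py <<'E'
import numpy as np, cv2, json
from station import ctrl
from scipy.spatial.transform import Rotation as Ro
def ray(cam,px):
    c=ctrl.calibration(cam);R=np.array(c['R']);t=np.array(c['t'])
    K=np.array([[c['fx'],0,c['cx']],[0,c['fy'],c['cy']],[0,0,1]])
    u=cv2.undistortPoints(np.array([[px]],float),K,np.array([c['k1'],0,0,0,0.]))[0,0]
    return -R.T@t, R.T@np.array([u[0],u[1],1])
def at(cam,px,z):
    o,d=ray(cam,px); return (o+d*(z-o[2])/d[2])
def proj(cam,X):
    c=ctrl.calibration(cam);R=np.array(c['R']);t=np.array(c['t'])
    p=R@np.array(X)+t;a=p[:2]/p[2];a=a*(1+c['k1']*(a@a))
    return np.array([c['fx']*a[0]+c['cx'],c['fy']*a[1]+c['cy']])
def go(x,y,z,yaw=None):
    """shift (cm) and turn in present tool axes to TCP x,y,z (m), tool down, tool y along yaw (deg)"""
    o=ctrl.get_obs();R=Ro.from_rotvec(o['tool_rot']);p=np.array(o['tool_pos'])
    s=R.inv().apply(np.array([x,y,z])-p)*100
    m=R.as_matrix();cur=np.degrees(np.arctan2(m[1,1],m[0,1]))
    if yaw is None: yaw=cur
    d=(yaw-cur+90)%180-90
    yv=np.radians(cur+d);Y=np.array([np.cos(yv),np.sin(yv),0]);Z=np.array([0,0,-1.]);X=np.cross(Y,Z)
    T=R.inv()*Ro.from_matrix(np.c_[X,Y,Z])
    print('cur',p.round(4),'yaw',cur.round(1),'->shift cm',s.round(2),'turn',T.as_rotvec().round(4),'q6',np.round(o['q'][5],2))
E
cat > a.py <<'E'
from h import *
print(ctrl.get_obs())
for c in ('top','side'):
    cv2.imwrite(f'pics/{c}0.png',ctrl.get_image(c))
    k=ctrl.calibration(c);print(c,k)
for c in ('top',):
    for n in ('lid','holder','keeper_nose','pad_desk','mat','base','tray_low'):
        print(c,n,[(np.round(r['position']),round(r['score'],2)) for r in ctrl.landmark_of(c,n)])
E
python3 a.py
```

```text
{'t': 0.0, 'q': array([ 1.19801273e+00,  5.33680178e-02,  1.61430159e+00, -1.66942233e-05,
        1.47601039e+00, -1.19003723e-01]), 'dq': array([-5.95511067e-04, -1.04579978e-03, -1.24633026e-03, -7.98170442e-04,
       -4.64591664e-06,  1.06667562e-03]), 'effort': array([-5.05546850e-04, -3.93677473e+01, -3.70180357e+01, -1.73750359e-04,
        7.08263658e-03,  1.78147519e-05]), 'tool_pos': array([0.15666269, 0.60431573, 0.19245166]), 'tool_rot': array([-0.39750266, -3.11584577,  0.00318602]), 'contact_force': array([ 0.03187278,  0.06772392, -0.20517874]), 'wrist_torque': array([ 0.03610579,  0.01338068, -0.00658176]), 'grip_force': 0.0, 'opening': 0.08533617722045712}
top {'fx': 567.3291354865928, 'fy': 567.3291354865928, 'cx': 319.6082396259702, 'cy': 241.1878897306557, 'k1': -0.1617332238143989, 'R': array([[-2.82767560e-02, -9.99599634e-01,  9.98019036e-04],
       [-9.91547447e-01,  2.79224710e-02, -1.26704361e-01],
       [ 1.26625766e-01, -4.57237153e-03, -9.91940023e-01]]), 't': array([-0.00936129,  0.49585866,  1.52386672])}
side {'fx': 465.6764660408676, 'fy': 465.6764660408676, 'cx': 318.479663731177, 'cy': 231.97094477241055, 'k1': -0.03872174082332303, 'R': array([[ 0.97687528, -0.21268536,  0.02190035],
       [-0.08759911, -0.49156374, -0.86642454],
       [ 0.19504123,  0.84447027, -0.49882751]]), 't': array([-0.47849704,  0.11877919,  1.12889679])}
top lid [(array([422., 214.]), 0.76), (array([420., 218.]), 0.55)]
top holder [(array([222., 233.]), 0.58)]
top keeper_nose [(array([220., 238.]), 0.56)]
top pad_desk []
top mat [(array([314., 239.]), 0.57)]
top base []
top tray_low [(array([442., 344.]), 0.95), (array([418., 218.]), 0.64), (array([414., 284.]), 0.61)]
```

View pics/top0.png

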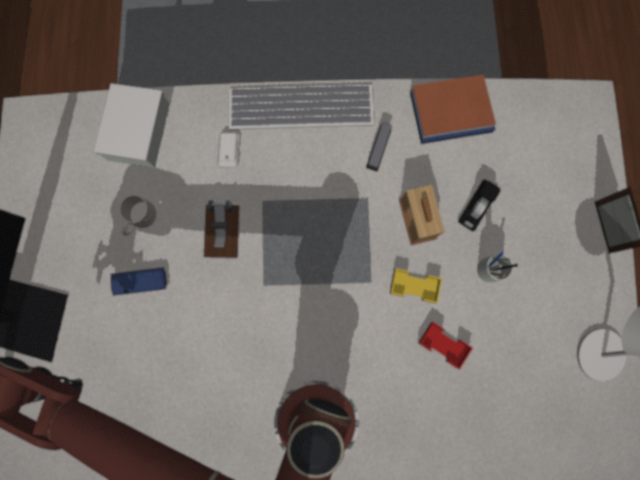

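View pics/side0.png

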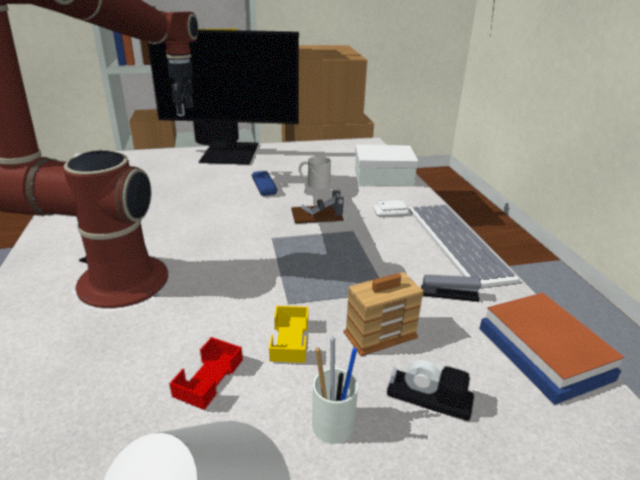

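The top view shows the wooden stack at (422,214), the holder at (222,233) with its open front towards the robot, the mat at (316,241), and no pad on the desk beyond the mat. Things that could be taken for the stack: the wooden one (422,214), the yellow tray (414,284) and the red tray (444,345). The wooden one fits the description. I'll check it in close crops.

```bash
cat > b.py <<'E'
from h import *
t=cv2.imread('pics/top0.png');s=cv2.imread('pics/side0.png')
a=cv2.resize(t[175:255,385:465],(400,400),interpolation=cv2.INTER_CUBIC)
b=cv2.resize(t[190:270,185:265],(400,400),interpolation=cv2.INTER_CUBIC)
c=cv2.resize(s[265:365,330:430],(400,400)[::1],interpolation=cv2.INTER_CUBIC)
cv2.imwrite('pics/crop1.png',np.vstack([np.hstack([a,b])]))
cv2.imwrite('pics/crop2.png',cv2.resize(s[265:365,330:430],(600,600),interpolation=cv2.INTER_CUBIC))
for p,z in (((422,204),.15),):print(at('top',p,z))
for p in ((262,198),(370,198),(371,284),(262,284),(222,233)):print(p,at('top',p,.002).round(3))
E
python3 b.py
```

```text
[ 0.56913185 -0.28842649  0.15      ]
(262, 198) [0.627 0.136 0.002]
(370, 198) [ 0.618 -0.169  0.002]
(371, 284) [ 0.375 -0.163  0.002]
(262, 284) [0.384 0.14  0.002]
(222, 233) [0.53  0.25  0.002]
```

View pics/crop1.png

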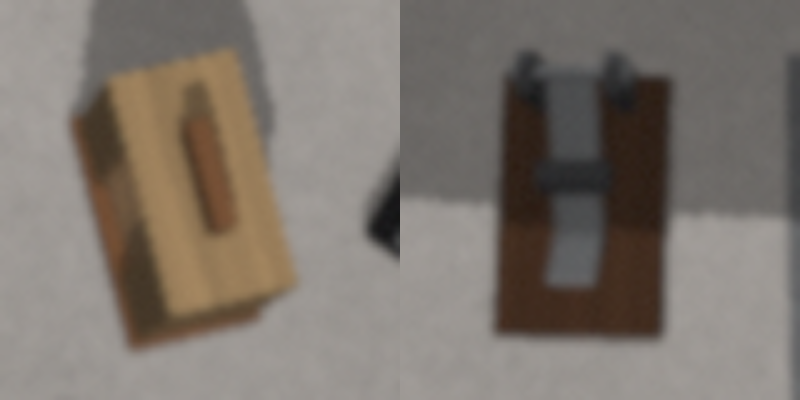

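View pics/crop2.png

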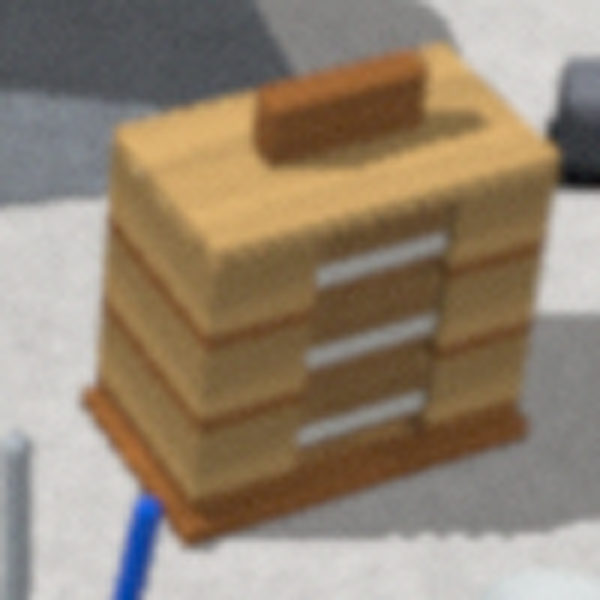

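The crops show the wooden lid with its grip bar (whole stack about 20° off) and white pad edges in all three tray notches. So pads are in base, low and top, and there is none on the desk. I'll fit the poses next.

```bash
cat >> h.py <<'E'
from scipy.optimize import least_squares
def fit(pts,z,x0):
    """pts: list (cam,px,(mx,my)); returns x,y,yaw"""
    def f(v):
        c,s=np.cos(v[2]),np.sin(v[2])
        return np.concatenate([proj(cam,[v[0]+c*m[0]-s*m[1],v[1]+s*m[0]+c*m[1],z])-p for cam,p,m in pts])
    r=least_squares(f,x0);print('fit',r.x[:2].round(4),'yaw',np.degrees(r.x[2]).round(2),'rms px',np.sqrt(np.mean(r.fun**2)).round(2));return r.x
E
cat > c.py <<'E'
from h import *
a,b=.065,.035
T=[('top',p,m) for p,m in zip([(407.4,190),(432,185),(444.6,232),(420,238.6)],[(a,b),(a,-b),(-a,-b),(-a,b)])]
S=[('side',p,m) for p,m in zip([(365.8,306.7),(422.8,290.5),(403,272.5),(349.7,287)],[(-a,-b),(a,-b),(a,b),(-a,b)])]
fit(T,.124,[.55,-.28,.3]);fit(S,.124,[.55,-.28,.3]);fit(T+S,.124,[.55,-.28,.3])
im=cv2.imread('pics/top0.png').astype(int)
roi=im[195:270,190:255]; 
m=((roi[...,2]-roi[...,0]>18)&(roi.sum(2)<260)).astype(np.uint8)
n,l,st,_=cv2.connectedComponentsWithStats(cv2.morphologyEx(m,cv2.MORPH_CLOSE,np.ones((25,15))))
k=1+np.argmax(st[1:,4]);ys,xs=np.nonzero(l==k);box=cv2.boxPoints(cv2.minAreaRect(np.c_[xs,ys].astype(np.float32)))+[190,195];print(box)
H=[(206,205.6),(239.4,206),(237.4,257.4),(204,256.6)]
mm=[(.083,.048),(.083,-.048),(-.067,-.048),(-.067,.048)]
fit([('top',p,q) for p,q in zip(H,mm)],.012,[.53,.25,0])
for c in('top','side'):
  for nme in('holder','keeper_nose','lid','base'):
    r=ctrl.landmark_of(c,nme)
    z=dict(holder=0,keeper_nose=.014,lid=.111,base=0)[nme]
    print(c,nme,[(at(c,q['position'],z)[:2].round(3),round(q['score'],2)) for q in r])
E
python3 c.py
```

```text
fit [ 0.5546 -0.303 ] yaw 11.7 rms px 0.43
fit [ 0.5571 -0.3039] yaw 12.52 rms px 0.61
fit [ 0.5562 -0.3037] yaw 12.13 rms px 0.68
[[203.91376114 255.84587097]
 [205.78623962 194.05412865]
 [237.81742477 195.02476883]
 [235.94494629 256.81651306]]
fit [0.5257 0.25  ] yaw -2.56 rms px 0.69
top holder [(array([0.532, 0.251]), 0.58)]
top keeper_nose [(array([0.514, 0.255]), 0.56)]
top lid [(array([ 0.549, -0.295]), 0.76), (array([ 0.54 , -0.289]), 0.55)]
top base []
side holder [(array([0.523, 0.254]), 0.83)]
side keeper_nose [(array([ 0.507, -0.043]), 0.61), (array([0.528, 0.266]), 0.54)]
side lid [(array([ 0.56 , -0.307]), 0.76)]
side base [(array([ 0.556, -0.304]), 0.61), (array([0.594, 0.48 ]), 0.36), (array([0.403, 0.471]), 0.35)]
```

```bash
python3 -c "
from h import *
go(.556,-.304,.24,102.1)"
```

```text
cur [0.1569 0.605  0.1937] yaw 75.5 ->shift cm [-61.45 -77.96  -4.63] turn [ 0.     0.    -0.465] q6 -0.12
```

```bash
python3 -m handwheel '[[[-3,-3.9,-4.6],[0,0,0]],[[-6.2,-7.8,-4.6],[0,0,0]],[[-9.2,-11.7,-4.6],[0,0,0]],[[-12.3,-15.6,-4.6],[0,0,0]],[[-15.4,-19.5,-4.6],[0,0,0]]]' -1 30
python3 -m handwheel '[[[-3,-3.9,0],[0,0,0]],[[-6.2,-7.8,0],[0,0,0]],[[-9.2,-11.7,0],[0,0,0]],[[-12.3,-15.6,0],[0,0,0]],[[-15.4,-19.5,0],[0,0,0]]]'
python3 -m handwheel '[[[-3,-3.9,0],[0,0,0]],[[-6.2,-7.8,0],[0,0,0]],[[-9.2,-11.7,0],[0,0,0]],[[-12.3,-15.6,0],[0,0,0]],[[-15.4,-19.5,0],[0,0,0]]]'
python3 -m handwheel '[[[-3,-3.9,0],[0,0,0]],[[-6.2,-7.8,0],[0,0,0]],[[-9.2,-11.7,0],[0,0,0]],[[-12.3,-15.6,0],[0,0,0]],[[-15.4,-19.5,0],[0,0,0]]]'
python3 -m handwheel '[[[0,0,0],[0,0,-0.16]],[[0,0,0],[0,0,-0.31]],[[0,0,0],[0,0,-0.465]],[[0,0,0],[0,0,-0.465]]]'
python3 -c "
from h import *
go(.556,-.304,.20,102.1)"
```

```text
t: 1.48
tool_pos: [0.2574, 0.3761, 0.2399]
tool_rot: [0.397, 3.116, 0.001]
contact_force: [0.9, -0.2, 1.0]
opening: 0.0854
grip_force: 0.0
t: 2.1
tool_pos: [0.3576, 0.1487, 0.2401]
tool_rot: [0.397, 3.115, 0.001]
contact_force: [-0.3, 0.4, 0.5]
opening: 0.0851
grip_force: 0.0
t: 2.72
tool_pos: [0.4577, -0.079, 0.24]
tool_rot: [0.398, 3.115, -0.0]
contact_force: [0.9, 0.7, 0.5]
opening: 0.0852
grip_force: 0.0
t: 3.35
tool_pos: [0.5579, -0.3064, 0.2397]
tool_rot: [0.398, 3.116, -0.0]
contact_force: [-0.2, 0.1, -0.2]
opening: 0.0852
grip_force: 0.0
t: 3.85
tool_pos: [0.5573, -0.3048, 0.2397]
tool_rot: [0.328, -3.124, -0.0]
contact_force: [-0.3, -0.1, 0.3]
opening: 0.0852
grip_force: 0.0
cur [ 0.5573 -0.3048  0.2397] yaw 102.0 ->shift cm [0.12 0.1  3.97] turn [ 0.     -0.0001 -0.0018] q6 -2.4
```

```bash
python3 -m handwheel '[[[0.1,0.1,5],[0,0,0]],[[0.1,0.1,9],[0,0,0]],[[0.1,0.1,11.2],[0,0,0]],[[0.1,0.1,11.2],[0,0,0]],[[0.1,0.1,11.2],[0,0,0]]]' -0.2 40
python3 -m handwheel '[[[0,0,0],[0,0,0]],[[0,0,0],[0,0,0]],[[0,0,0],[0,0,0]],[[0,0,0],[0,0,0]],[[0,0,0],[0,0,0]]]' 1 40
python3 -m handwheel '[[[0,0,-1],[0,0,0]],[[0,0,-3],[0,0,0]],[[0,0,-6],[0,0,0]],[[0,0,-9],[0,0,0]],[[0,0,-9],[0,0,0]]]'
python3 -c "
from h import *
go(.5,-.095,.216,102.1)"
```

```text
t: 4.47
tool_pos: [0.5573, -0.3047, 0.1299]
tool_rot: [-0.33, 3.122, -0.003]
contact_force: [0.7, -0.3, 0.3]
opening: 0.0511
grip_force: 0.0
t: 5.1
tool_pos: [0.5561, -0.3039, 0.1277]
tool_rot: [0.331, -3.124, -0.0]
contact_force: [-0.0, 0.3, -0.2]
opening: -0.0
grip_force: 0.0
t: 5.72
tool_pos: [0.5582, -0.3053, 0.2234]
tool_rot: [-0.33, 3.118, -0.009]
contact_force: [0.2, -0.9, 0.4]
opening: -0.0003
grip_force: 0.0
cur [ 0.5582 -0.3053  0.2234] yaw 102.1 ->shift cm [ 1.28 21.79  0.59] turn [-0.0065  0.0059  0.0001] q6 -2.4
```

```bash
python3 -m handwheel '[[[0,10,-3],[0,0,0]],[[0,15,-5],[0,0,0]],[[0,20,-5],[0,0,0]],[[0,25,-5],[0,0,0]],[[0,25,-5],[0,0,0]]]' -0.2
python3 -c "
from h import *
a=ctrl.get_image('top');b=ctrl.get_image('side')
cv2.imwrite('pics/c3.png',np.hstack([cv2.resize(a[165:265,375:475],(400,400),interpolation=2),cv2.resize(b[255:355,330:430],(400,400),interpolation=2)]))"
```

```text
t: 6.35
tool_pos: [0.503, -0.0565, 0.2679]
tool_rot: [-0.338, 3.123, 0.0]
contact_force: [0.3, 0.3, -0.2]
opening: 0.0513
grip_force: 0.0
```

View pics/c3.png

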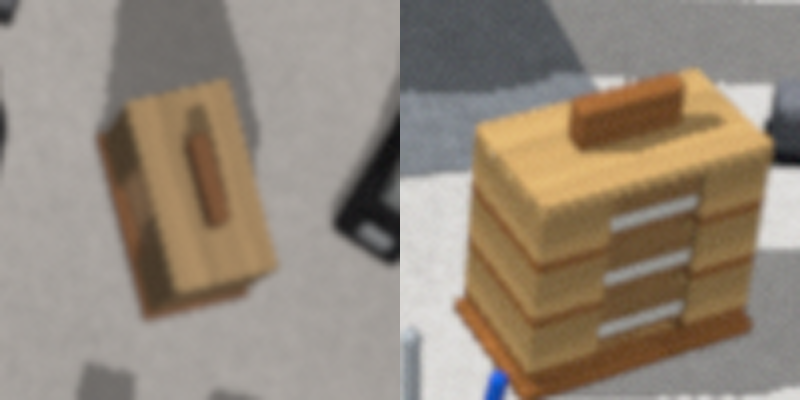

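The lid is still in place (bar top at about (427,210) in the top view), yet the fingers shut on nothing. I'll go back to just above the bar and look at both together.

```bash
python3 -m handwheel '[[[0,-5,0],[0,0,0]],[[0,-10,0],[0,0,0]],[[0,-15,0],[0,0,0]],[[0,-20,0],[0,0,0]],[[-0.05,-25.3,0],[0,0,0]]]' -0.2
python3 -m handwheel '[[[0,0,3],[0,0,0]],[[0,0,6],[0,0,0]],[[0,0,9],[0,0,0]],[[0,0,11],[0,0,0]],[[0,0,11],[0,0,0]]]'
python3 -c "
from h import *
go(.556,-.304,.127,102.1)
a=ctrl.get_image('top');b=ctrl.get_image('side')
print(proj('side',ctrl.get_obs()['tool_pos']))
cv2.imwrite('pics/c4.png',np.hstack([cv2.resize(a[145:265,365:485],(400,400),interpolation=2),cv2.resize(b[220:320,330:430],(400,400),interpolation=2)]))"
```

```text
t: 7.08
tool_pos: [0.5568, -0.3104, 0.2667]
tool_rot: [0.327, -3.123, -0.001]
contact_force: [-0.3, -0.7, -0.1]
opening: 0.0511
grip_force: 0.0
t: 7.7
tool_pos: [0.5558, -0.307, 0.155]
tool_rot: [0.329, -3.121, -0.005]
contact_force: [0.5, -0.3, 0.1]
opening: 0.0515
grip_force: 0.0
cur [ 0.5558 -0.307   0.155 ] yaw 102.0 ->shift cm [-0.09  0.28  2.8 ] turn [ 0.0032 -0.0032 -0.0012] q6 -2.4
[388.36887525 275.3342256 ]
```

View pics/c4.png

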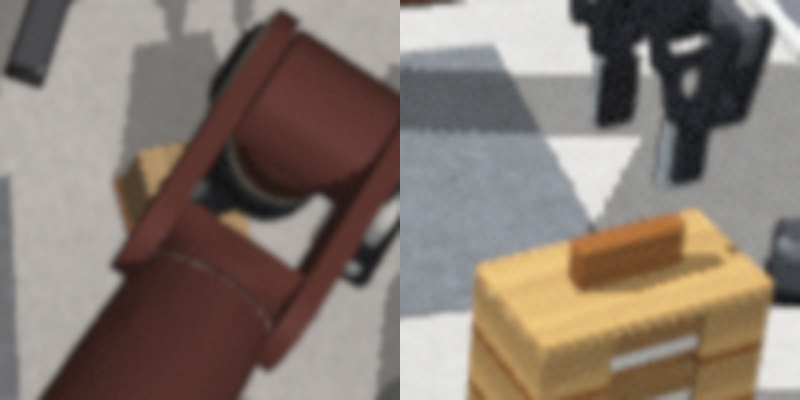

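The side view shows the fingertips at about (391,258), roughly 17 px above where the reported TCP should appear (388,275). I'll triangulate the real tips.

```bash
python3 -c "
from h import *
p=ctrl.get_obs()['tool_pos']
for dz in (0,.01,.02,.03,.04,.05,.06): print(dz,proj('side',p+[0,0,dz]).round(1))
for z in (.25,.3,.35): print(z,proj('top',[p[0],p[1],z]).round(1), 'crop',((proj('top',[p[0],p[1],z])-[365,145])*3.333).round())
for y in (.02,.04,.06): print('y',y,proj('side',p+[0,y,0]).round(1))
o,d=ray('side',(398.7,266));print((o+d*(.155-o[2])/d[2]).round(3),(o+d*(.195-o[2])/d[2]).round(3))
o,d=ray('side',(383.7,250));print((o+d*(.155-o[2])/d[2]).round(3),(o+d*(.195-o[2])/d[2]).round(3))
"
```

```text
0 [388.4 275.3]
0.01 [388.9 271.1]
0.02 [389.4 266.8]
0.03 [389.9 262.4]
0.04 [390.4 258. ]
0.05 [391.  253.5]
0.06 [391.5 249. ]
0.25 [437.6 200.6] crop [242. 185.]
0.3 [442.  196.3] crop [257. 171.]
0.35 [446.8 191.7] crop [273. 156.]
y 0.02 [384.9 269.5]
y 0.04 [381.6 264. ]
y 0.06 [378.4 258.6]
[ 0.591 -0.276  0.155] [ 0.566 -0.331  0.195]
[ 0.581 -0.213  0.155] [ 0.557 -0.273  0.195]
```

The real tips are about 35–40 mm above the reported TCP. The lid plate top is known (z = 124 mm), so I'll calibrate by lowering gently onto it.

```bash
python3 -m handwheel '[[[-0.1,0.3,2],[0,0,0]],[[-0.1,0.3,4],[0,0,0]],[[-0.1,0.3,5],[0,0,0]],[[-0.1,0.3,5.5],[0,0,0]],[[-0.1,0.3,5.5],[0,0,0]]]' -0.2
for i in 1 2; do python3 -m handwheel '[[[0,0,0.2],[0,0,0]],[[0,0,0.2],[0,0,0]],[[0,0,0.4],[0,0,0]],[[0,0,0.4],[0,0,0]]]' | egrep 'pos|force'; done
```

```text
t: 8.43
tool_pos: [0.5575, -0.3035, 0.1023]
tool_rot: [0.331, -3.124, -0.001]
contact_force: [0.3, -0.4, 0.2]
opening: 0.0512
grip_force: 0.0
tool_pos: [0.5576, -0.3036, 0.0986]
contact_force: [-1.2, -0.6, -0.1]
grip_force: 0.0
tool_pos: [0.5575, -0.3035, 0.0944]
contact_force: [-0.3, 0.3, 0.2]
grip_force: 0.0
```

```bash
python3 -m handwheel '[[[0,0,0.2],[0,0,0]],[[0,0,0.2],[0,0,0]],[[0,0,0.3],[0,0,0]],[[0,0,0.3],[0,0,0]]]' | egrep 'pos|force'
python3 -m handwheel '[[[0,0,0.15],[0,0,0]],[[0,0,0.15],[0,0,0]],[[0,0,0.3],[0,0,0]],[[0,0,0.3],[0,0,0]]]' | egrep 'pos|force'
python3 -m handwheel '[[[0,0,0.15],[0,0,0]],[[0,0,0.15],[0,0,0]]]' | egrep 'pos|force'
python3 -c "
from h import *
b=ctrl.get_image('side')
cv2.imwrite('pics/c5.png',cv2.resize(b[220:320,330:430],(400,400),interpolation=2))"
```

```text
tool_pos: [0.5576, -0.3036, 0.0916]
contact_force: [-0.4, 0.4, -0.5]
grip_force: 0.0
tool_pos: [0.5575, -0.3035, 0.0885]
contact_force: [0.4, -0.5, -0.6]
grip_force: 0.0
tool_pos: [0.5575, -0.3036, 0.087]
contact_force: [0.5, 0.2, -0.4]
grip_force: 0.0
```

View pics/c5.png

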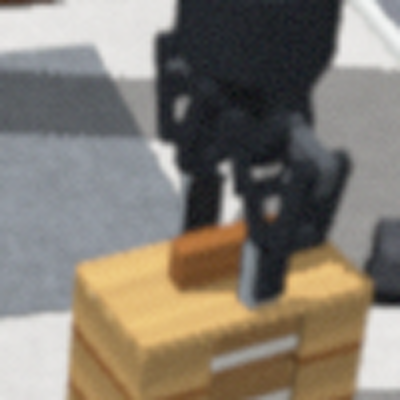

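The near fingertip sits just above the plate, at about (395,295) in side pixels, with the fingers straddling the bar. I'll raise 6 mm to allow for the closing swing, then grip and lift.

```bash
python3 -m handwheel '[[[0,0,-0.6],[0,0,0]],[[0,0,-0.6],[0,0,0]],[[0,0,-0.6],[0,0,0]],[[0,0,-0.6],[0,0,0]],[[0,0,-0.6],[0,0,0]]]' 1 50
python3 -m handwheel '[[[0,0,0],[0,0,0]],[[0,0,-0.5],[0,0,0]],[[0,0,-2],[0,0,0]],[[0,0,-4],[0,0,0]],[[0,0,-6],[0,0,0]]]'
python3 -c "
from h import *
go(.5,-.095,.153,102.1)"
```

```text
t: 11.35
tool_pos: [0.5583, -0.304, 0.0944]
tool_rot: [-0.331, 3.123, -0.002]
contact_force: [-0.4, 0.9, 6.3]
opening: 0.0131
grip_force: 51.5
t: 11.98
tool_pos: [0.5579, -0.3038, 0.1551]
tool_rot: [-0.331, 3.123, -0.001]
contact_force: [0.2, -0.4, -1.4]
opening: 0.0125
grip_force: 50.5
cur [ 0.5579 -0.3038  0.1551] yaw 102.1 ->shift cm [ 1.28 21.63  0.2 ] turn [-0.0008  0.0007  0.    ] q6 -2.4
```

```bash
python3 -m handwheel '[[[0.3,5,0],[0,0,0]],[[0.6,10,0],[0,0,0]],[[0.9,15,0],[0,0,0]],[[1.3,20,0],[0,0,0]],[[1.3,21.6,0],[0,0,0]]]' 1 50
python3 -m handwheel '[[[0,0,5],[0,0,0]],[[0,0,10],[0,0,0]],[[0,0,14],[0,0,0]],[[0,0,16],[0,0,0]],[[0,0,16.4],[0,0,0]]]'
python3 -m handwheel '[[[0,0,0.2],[0,0,0]],[[0,0,0.4],[0,0,0]],[[0,0,0.4],[0,0,0]]]'
```

```text
t: 12.6
tool_pos: [0.4994, -0.0932, 0.1547]
tool_rot: [-0.335, 3.122, -0.001]
contact_force: [0.3, 0.8, -2.3]
opening: 0.0127
grip_force: 50.6
t: 13.22
tool_pos: [0.499, -0.0954, -0.0117]
tool_rot: [0.33, -3.122, -0.001]
contact_force: [-0.0, -0.5, -1.7]
opening: 0.0126
grip_force: 50.5
t: 13.6
tool_pos: [0.5004, -0.0955, -0.0139]
tool_rot: [-0.331, 3.123, -0.001]
contact_force: [0.2, -1.0, -1.7]
opening: 0.0127
grip_force: 50.6
```

```bash
python3 -m handwheel '[[[0,0,0.1],[0,0,0]],[[0,0,0.1],[0,0,0]],[[0,0,0.1],[0,0,0]]]' 0
python3 -m handwheel '[[[0,0,-3],[0,0,0]],[[0,0,-8],[0,0,0]],[[0,0,-13],[0,0,0]],[[0,0,-17],[0,0,0]]]' -1
python3 -m handwheel '[[[-0.3,-5,0],[0,0,0]],[[-0.6,-10,0],[0,0,0]],[[-0.9,-15,0],[0,0,0]],[[-1.3,-20,0],[0,0,0]],[[-1.3,-21.6,0],[0,0,0]]]' | grep pos
python3 -c "
from h import *
go(.5565,-.304,.051,102.1)
a=ctrl.get_image('side');cv2.imwrite('pics/c6.png',np.hstack([cv2.resize(a[200:350,270:420],(600,600),interpolation=2)]))"
```

```text
t: 13.98
tool_pos: [0.4999, -0.0953, -0.0155]
tool_rot: [-0.331, 3.124, -0.0]
contact_force: [-0.0, -0.5, -0.3]
opening: 0.0428
grip_force: 0.0
t: 14.48
tool_pos: [0.5001, -0.0953, 0.1568]
tool_rot: [-0.331, 3.122, -0.002]
contact_force: [-0.4, -0.2, 0.4]
opening: 0.0853
grip_force: 0.0
tool_pos: [0.5578, -0.306, 0.154]
cur [ 0.5578 -0.306   0.154 ] yaw 102.0 ->shift cm [ 0.08  0.22 10.3 ] turn [ 0.     -0.0002 -0.0022] q6 -2.4
```

View pics/c6.png

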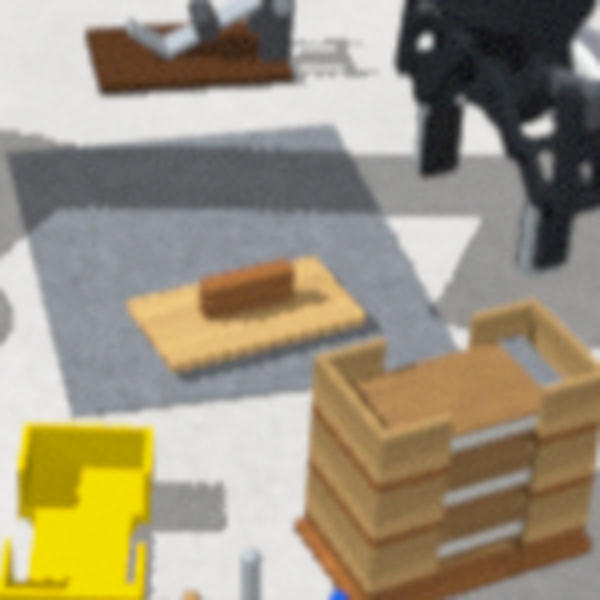

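The lid lies on the mat at side px (330,278), and the pad is in the top tray at about (383,296) with its grey strip to the +x end. Now I'll take that pad.

```bash
python3 -m handwheel '[[[0.1,0.2,3],[0,0,0]],[[0.1,0.2,6],[0,0,0]],[[0.1,0.2,8.5],[0,0,0]],[[0.1,0.2,10.3],[0,0,0]],[[0.1,0.2,10.3],[0,0,0]]]' -1
python3 -m handwheel '[[[0,0,0],[0,0,0]],[[0,0,0],[0,0,0]],[[0,0,0],[0,0,0]],[[0,0,0],[0,0,0]]]' 1 60
python3 -m handwheel '[[[0,0,-1],[0,0,0]],[[0,0,-3],[0,0,0]],[[0,0,-6],[0,0,0]],[[0,0,-10],[0,0,0]],[[0,0,-10],[0,0,0]]]'
```

```text
t: 15.78
tool_pos: [0.5551, -0.3004, 0.0495]
tool_rot: [0.332, -3.121, -0.004]
contact_force: [-0.4, -0.0, -0.3]
opening: 0.0852
grip_force: 0.0
t: 16.27
tool_pos: [0.5576, -0.3028, 0.0536]
tool_rot: [-0.331, 3.121, -0.004]
contact_force: [1.4, 0.6, 7.4]
opening: 0.0559
grip_force: 64.2
t: 16.9
tool_pos: [0.5588, -0.3037, 0.1574]
tool_rot: [-0.33, 3.117, -0.01]
contact_force: [-0.4, -0.2, -0.5]
opening: 0.0558
grip_force: 63.7
```

```bash
python3 -c "
from h import *
go(.42,.254,.157,87.6)
a=ctrl.get_image('side');cv2.imwrite('pics/c7.png',np.hstack([cv2.resize(a[200:350,300:450],(600,600),interpolation=2)]))"
```

```text
cur [ 0.5588 -0.3037  0.1574] yaw 102.1 ->shift cm [ 1.87 57.44 -0.38] turn [-0.0063  0.0074  0.2531] q6 -2.4
```

View pics/c7.png

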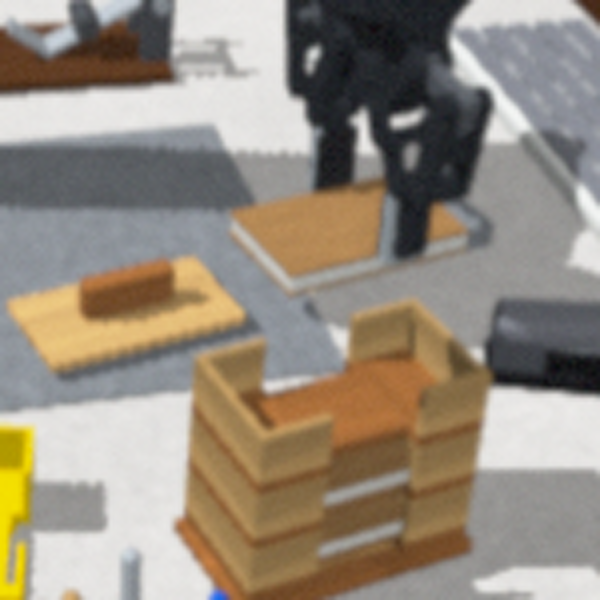

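```bash
python3 -c "
from h import *
f=lambda u,v:(300+u/4,200+v/4)
for z in (.19,.195,.2):
  A=at('side',f(290,290),z);B=at('side',f(468,247),z);C=at('side',f(232,237),z);F=at('side',f(407,258),z)
  print(z,A.round(4),B.round(4),C.round(4),'len',np.linalg.norm(A-B).round(4),'wid',np.linalg.norm(A-C).round(4),'yaw',np.degrees(np.arctan2(*(B-A)[1::-1])).round(1))
  mid=(B+C)/2;u=(B-A)/np.linalg.norm(B-A);print('pad centre',mid.round(4),'finger along', ((F-A)@u-.055).round(4))
print(ctrl.get_obs()['tool_pos'])
"
```

```text
0.19 [ 0.5136 -0.3356  0.19  ] [ 0.6086 -0.3171  0.19  ] [ 0.5    -0.2883  0.19  ] len 0.0967 wid 0.0492 yaw 11.0
pad centre [ 0.5543 -0.3027  0.19  ] finger along 0.0094
0.195 [ 0.511  -0.3424  0.195 ] [ 0.605  -0.3241  0.195 ] [ 0.4975 -0.2955  0.195 ] len 0.0957 wid 0.0487 yaw 11.0
pad centre [ 0.5512 -0.3098  0.195 ] finger along 0.0087
0.2 [ 0.5084 -0.3492  0.2   ] [ 0.6014 -0.331   0.2   ] [ 0.495  -0.3028  0.2   ] len 0.0947 wid 0.0482 yaw 11.0
pad centre [ 0.5482 -0.3169  0.2   ] finger along 0.0081
[ 0.55746224 -0.30277578  0.1544184 ]
```

Pad firmly held level, its bottom flush with the tips, gripped about 9 mm towards its +x end. On to the holder front.

```bash
python3 -m handwheel '[[[0.2,5,0],[0,0,0]],[[0.4,11,0],[0,0,0]],[[0.6,17,0],[0,0,0]],[[0.8,23,0],[0,0,0]],[[0.9,28.7,0],[0,0,0]]]' 1 60 | grep pos
python3 -m handwheel '[[[0.2,6,0],[0,0,0]],[[0.4,12,0],[0,0,0]],[[0.6,18,0],[0,0,0]],[[0.8,24,0],[0,0,0]],[[1,28.7,0],[0,0,0]]]' | grep pos
python3 -m handwheel '[[[0,0,0],[0,0,0.13]],[[0,0,0],[0,0,0.25]],[[0,0,0],[0,0,0.25]]]'
python3 -c "
from h import *
go(.42,.2548,-.02,87.5)"
```

```text
tool_pos: [0.4854, -0.0212, 0.1496]
tool_pos: [0.4154, 0.257, 0.1498]
t: 18.58
tool_pos: [0.4163, 0.2551, 0.1498]
tool_rot: [-0.058, -3.139, 0.002]
contact_force: [0.5, -0.1, -1.2]
opening: 0.0556
grip_force: 63.8
cur [0.4163 0.2551 0.1498] yaw 87.9 ->shift cm [-0.41  0.   16.98] turn [-0.0012 -0.0024  0.0067] q6 -1.14
```

```bash
python3 -m handwheel '[[[-0.4,0,5],[0,0,0]],[[-0.4,0,10],[0,0,0]],[[-0.4,0,14],[0,0,0]],[[-0.4,0,16.4],[0,0,0.007]],[[-0.4,0,16.4],[0,0,0.007]]]'
python3 -c "
from h import *
go(.42,.2548,-.02,87.5)
a=ctrl.get_image('side');b=ctrl.get_image('top');cv2.imwrite('pics/c8.png',np.hstack([cv2.resize(a[150:250,230:380],(600,400),interpolation=2),cv2.resize(b[190:330,180:250],(200,400),interpolation=2)]))"
```

```text
t: 19.2
tool_pos: [0.4186, 0.2538, -0.0156]
tool_rot: [-0.07, -3.135, 0.004]
contact_force: [0.3, -0.3, -0.6]
opening: 0.0561
grip_force: 66.3
cur [ 0.4186  0.2538 -0.0156] yaw 87.4 ->shift cm [-0.13  0.1   0.44] turn [-0.0028 -0.0059 -0.0011] q6 -1.13
```

View pics/c8.png

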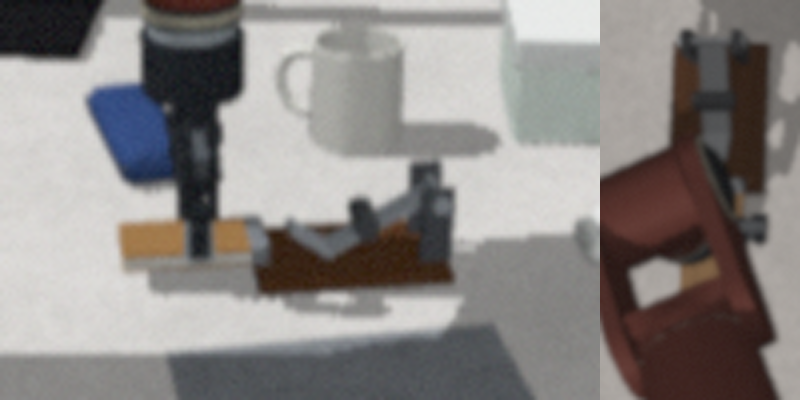

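```bash
python3 -m handwheel '[[[0,0.1,0.4],[0,0,0]],[[-1.5,0.1,0.4],[0,0,0]],[[-3,0.1,0.4],[0,0,0]],[[-4.5,0.1,0.4],[0,0,0]],[[-6,0.1,0.4],[0,0,0]]]' | egrep 'pos|force'
python3 -m handwheel '[[[-1,0,0],[0,0,0]],[[-2,0,0],[0,0,0]],[[-3,0,0],[0,0,0]],[[-4,0,0],[0,0,0]],[[-4,0,0],[0,0,0]]]' | egrep 'pos|force'
python3 -c "
from h import *
go(.52,.2548,-.02,87.5)
a=ctrl.get_image('side');cv2.imwrite('pics/c9.png',np.hstack([cv2.resize(a[150:250,230:380],(600,400),interpolation=2)]))"
```

```text
tool_pos: [0.4809, 0.2529, -0.0183]
contact_force: [-1.4, -0.1, -2.9]
grip_force: 66.2
tool_pos: [0.5226, 0.2517, -0.0163]
contact_force: [0.2, 0.4, -1.8]
grip_force: 66.2
cur [ 0.5226  0.2517 -0.0163] yaw 87.4 ->shift cm [0.28 0.3  0.37] turn [ 0.0004  0.0017 -0.0025] q6 -1.2
```

View pics/c9.png

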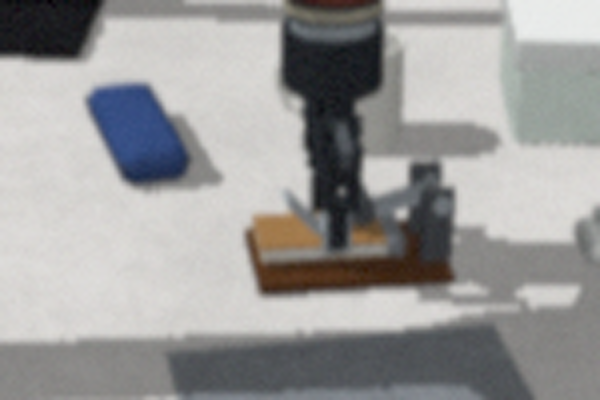

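The pad is under the arm, its front edge at about (331,211) in side pixels, with about 1.5–2 cm to go. I'll ease it home.

```bash
python3 -m handwheel '[[[-0.4,0,0.1],[0,0,0]],[[-0.8,0,0.2],[0,0,0]],[[-1,0,0.2],[0,0,0]],[[-1,0,0.2],[0,0,0]]]' | egrep 'pos|force'
python3 -m handwheel '[[[-0.2,0,0],[0,0,0]],[[-0.4,0,0],[0,0,0]],[[-0.4,0,0],[0,0,0]]]' | egrep 'pos|force'
python3 -m handwheel '[[[-0.2,0,0],[0,0,0]],[[-0.4,0,0],[0,0,0]],[[-0.4,0,0],[0,0,0]]]' | egrep 'pos|force'
```

```text
tool_pos: [0.5314, 0.2511, -0.0188]
contact_force: [0.0, -0.2, -2.4]
grip_force: 66.2
tool_pos: [0.5354, 0.251, -0.0187]
contact_force: [-0.2, 0.0, -2.9]
grip_force: 66.2
tool_pos: [0.535, 0.2509, -0.0199]
contact_force: [-11.9, 0.9, 3.4]
grip_force: 66.8
```

```bash
python3 -m handwheel '[[[0,0,0],[0,0,0]],[[0,0,0],[0,0,0]],[[0,0,0],[0,0,0]]]' -1 | egrep 'pos|force|open'
python3 -m handwheel '[[[0,0,-3],[0,0,0]],[[0,0,-7],[0,0,0]],[[0,0,-12],[0,0,0]],[[0,0,-17],[0,0,0]]]' | egrep 'pos|force|open'
python3 -m handwheel '[[[0,-6,0],[0,0,0]],[[0,-12,0],[0,0,0]],[[0,-18,0],[0,0,0]],[[0,-24,0],[0,0,0]],[[0,-28,0],[0,0,0]]]' | grep pos
python3 -c "
from h import *
go(.5565,-.304,.157,102.1)
a=ctrl.get_image('side');b=ctrl.get_image('top');cv2.imwrite('pics/d1.png',np.hstack([cv2.resize(a[170:230,280:360],(400,300),interpolation=2),cv2.resize(b[195:265,190:250],(400,467),interpolation=2)[:300]*1,])) if 0 else cv2.imwrite('pics/d1.png',np.hstack([cv2.resize(a[170:230,270:350],(400,400),interpolation=2),cv2.resize(b[195:265,185:255],(400,400),interpolation=2)]))"
```

```text
tool_pos: [0.5403, 0.2509, -0.018]
contact_force: [-0.3, 0.3, -0.2]
opening: 0.0854
grip_force: 0.0
tool_pos: [0.5394, 0.2507, 0.153]
contact_force: [0.5, 0.4, 0.1]
opening: 0.0853
grip_force: 0.0
tool_pos: [0.5265, -0.0315, 0.1518]
cur [ 0.5265 -0.0315  0.1518] yaw 87.3 ->shift cm [ -4.3  -27.08  -0.5 ] turn [-0.0008  0.0014 -0.2589] q6 -1.72
```

View pics/d1.png

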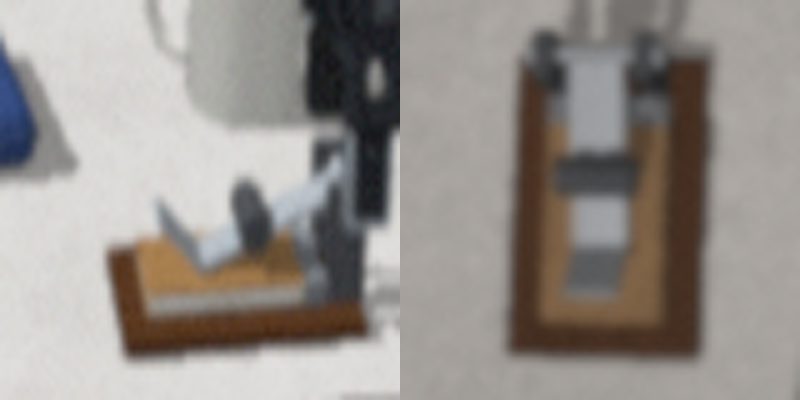

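The first pad lies home against the cheeks, straight and centred (top px about 222,234), with the arm on it. Next is the empty top tray.

```bash
python3 -m handwheel '[[[-1,-5,-0.5],[0,0,0]],[[-2,-11,-0.5],[0,0,0]],[[-3,-17,-0.5],[0,0,0]],[[-4,-23,-0.5],[0,0,0]],[[-4.3,-27,-0.5],[0,0,0]]]' -1 | grep pos
python3 -m handwheel '[[[0,0,0],[0,0,-0.13]],[[0,0,0],[0,0,-0.259]],[[0,0,0],[0,0,-0.259]]]' | grep pos
python3 -c "
from h import *
go(.5565,-.304,.047,102.1)
a=ctrl.get_image('side')
print([(at('side',r['position'],.076)[:2].round(3),round(r['score'],2)) for r in ctrl.landmark_of('side','tray_top')])"
```

```text
tool_pos: [0.5577, -0.3026, 0.1564]
tool_pos: [0.5575, -0.3001, 0.1563]
cur [ 0.5575 -0.3001  0.1563] yaw 102.2 ->shift cm [ 0.19 -0.36 10.93] turn [-0.      0.0004  0.001 ] q6 -2.39
[(array([ 0.554, -0.302]), 0.91), (array([ 0.71 , -0.287]), 0.49), (array([ 0.478, -0.133]), 0.38)]
```

```bash
python3 -m handwheel '[[[0.5,-0.35,3],[0,0,0]],[[0.5,-0.35,6],[0,0,0]],[[0.5,-0.35,9],[0,0,0]],[[0.5,-0.35,10.9],[0,0,0]],[[0.5,-0.35,10.9],[0,0,0]]]' -1 | egrep 'pos|force'
python3 -m handwheel '[[[0,0,0],[0,0,0]],[[0,0,0],[0,0,0]],[[0,0,0],[0,0,0]],[[0,0,0],[0,0,0]]]' 1 70
python3 -m handwheel '[[[0,0,-0.5],[0,0,0]],[[0,0,-1.5],[0,0,0]],[[0,0,-4],[0,0,0]],[[0,0,-8],[0,0,0]],[[0,0,-10],[0,0,0]]]'
python3 -c "
from h import *
go(.5,0,.147,102.1)
a=ctrl.get_image('side');b=ctrl.get_image('top');cv2.imwrite('pics/d2.png',np.hstack([cv2.resize(a[200:350,300:450],(600,600),interpolation=2)]))"
```

```text
tool_pos: [0.5519, -0.3041, 0.0455]
contact_force: [-0.4, 0.2, 0.5]
grip_force: 0.0
t: 25.68
tool_pos: [0.5553, -0.3055, 0.0517]
tool_rot: [-0.334, 3.119, -0.003]
contact_force: [-0.9, 4.0, 9.9]
opening: 0.0123
grip_force: 5.2
t: 26.3
tool_pos: [0.5539, -0.3059, 0.1504]
tool_rot: [-0.334, 3.121, -0.004]
contact_force: [-0.3, -0.1, 0.4]
opening: -0.0002
grip_force: 0.0
cur [ 0.5539 -0.3059  0.1504] yaw 102.2 ->shift cm [-1.2  31.04  0.25] turn [-0.003   0.0027  0.0018] q6 -2.41
```

The tips rode up over the waisted floor, so the real tip is about 42 mm above the reported z at this opening. I'll retry 6 mm lower.

```bash
python3 -m handwheel '[[[0,0,1],[0,0,0]],[[0,0,1],[0,0,0]],[[0,0,1],[0,0,0]],[[0,0,1],[0,0,0]]]' -1 | egrep 'pos|open'
python3 -m handwheel '[[[0,-0.1,3],[0,0,0]],[[0,-0.1,6],[0,0,0]],[[0,-0.1,8],[0,0,0]],[[0,-0.1,9.6],[0,0,0]],[[0,-0.1,9.6],[0,0,0]]]' | egrep 'pos|force'
python3 -m handwheel '[[[0,0,0],[0,0,0]],[[0,0,0],[0,0,0]],[[0,0,0],[0,0,0]],[[0,0,0],[0,0,0]]]' 1 70
```

```text
tool_pos: [0.5527, -0.3049, 0.1366]
opening: 0.0721
tool_pos: [0.5524, -0.3055, 0.0399]
contact_force: [-1.2, 0.1, 1.0]
grip_force: 0.0
t: 28.02
tool_pos: [0.5542, -0.3064, 0.0434]
tool_rot: [-0.334, 3.122, -0.002]
contact_force: [-0.4, 2.4, 5.4]
opening: 0.0475
grip_force: 72.3
```

```bash
python3 -m handwheel '[[[0,0,-0.5],[0,0,0]],[[0,0,-1.5],[0,0,0]],[[0,0,-4],[0,0,0]],[[0,0,-8],[0,0,0]],[[0,0,-10],[0,0,0]]]'
python3 -c "
from h import *
go(.5,0,.147,102.1)
a=ctrl.get_image('side');b=ctrl.get_image('top');cv2.imwrite('pics/d2.png',np.hstack([cv2.resize(a[200:350,300:450],(400,400),interpolation=2),cv2.resize(a[235:310,300:375],(400,400),interpolation=2)]))
print(cv2.absdiff(a,cv2.imread('pics/side0.png'))[:,:,:].mean())"
```

```text
t: 28.65
tool_pos: [0.5541, -0.3069, 0.1443]
tool_rot: [-0.334, 3.121, -0.004]
contact_force: [0.7, 0.2, -1.2]
opening: 0.0475
grip_force: 72.4
cur [ 0.5541 -0.3069  0.1443] yaw 102.2 ->shift cm [-1.2  31.14 -0.36] turn [-0.0031  0.0026  0.0019] q6 -2.41
28.676064453125
```

```bash
python3 -m handwheel '[[[-0.2,5,0],[0,0,0]],[[-0.4,10.5,0],[0,0,0]],[[-0.6,16,0],[0,0,0]],[[-0.9,21.5,0],[0,0,0]],[[-1,26,0],[0,0,0]]]' 1 70 | grep pos
python3 -m handwheel '[[[-0.1,3,0],[0,0,0]],[[-0.2,5,0],[0,0,0]],[[-0.2,5,5],[0,0,0]],[[-0.2,5,10],[0,0,0]],[[-0.2,5,14],[0,0,0]]]' | egrep 'pos|force'
python3 -m handwheel '[[[0,0,1.5],[0,0,0]],[[0,0,2.5],[0,0,0]],[[0,0,3.2],[0,0,0]],[[0,0,3.2],[0,0,0]]]' | egrep 'pos|force'
python3 -c "
from h import *
go(.5,0,-.0325,102.1)"
```

```text
tool_pos: [0.5061, -0.0477, 0.1391]
tool_pos: [0.4967, -0.0, -0.0026]
contact_force: [0.1, -0.0, -1.5]
grip_force: 72.6
tool_pos: [0.5002, -0.0007, -0.0299]
contact_force: [0.1, -0.2, -1.7]
grip_force: 72.7
cur [ 0.5002 -0.0007 -0.0299] yaw 102.2 ->shift cm [0.   0.07 0.26] turn [-0.0006  0.0016  0.002 ] q6 -1.93
```

```bash
python3 -m handwheel '[[[0,0,0.15],[0,0,0]],[[0,0,0.2],[0,0,0]],[[0,0,0.2],[0,0,0]]]' | egrep 'pos|force'
python3 -m handwheel '[[[0,0,0],[0,0,0]],[[0,0,0],[0,0,0]],[[0,0,0],[0,0,0]]]' -0.5 | egrep 'pos|force|open'
python3 -m handwheel '[[[0,0,-3],[0,0,0]],[[0,0,-8],[0,0,0]],[[0,0,-13],[0,0,0]],[[0,0,-17],[0,0,0]]]' | grep pos
python3 -m handwheel '[[[0.2,-5,0],[0,0,0]],[[0.4,-10.5,0],[0,0,0]],[[0.6,-16,0],[0,0,0]],[[0.9,-21.5,0],[0,0,0]],[[1,-26,0],[0,0,0]]]' -1 | grep pos
python3 -m handwheel '[[[0.2,-5,0],[0,0,0]],[[0.2,-5,0],[0,0,0]]]' | grep pos
python3 -c "
from h import *
go(.5525,-.305,.0125,102.1)
a=ctrl.get_image('side')
print([(at('side',r['position'],.041)[:2].round(3),round(r['score'],2),np.round(r['position'])) for r in ctrl.landmark_of('side','tray_low')])"
```

```text
tool_pos: [0.5004, -0.0007, -0.0307]
contact_force: [-3.1, -0.1, 6.8]
grip_force: 73.6
tool_pos: [0.4994, -0.0005, -0.0327]
contact_force: [-0.1, -0.5, -0.4]
opening: 0.0641
grip_force: 0.0
tool_pos: [0.4997, -0.0006, 0.1396]
tool_pos: [0.5444, -0.2589, 0.137]
tool_pos: [0.5529, -0.309, 0.1368]
cur [ 0.5529 -0.309   0.1368] yaw 102.0 ->shift cm [-0.05  0.4  12.43] turn [-0.0002 -0.0003 -0.0017] q6 -2.41
[(array([ 0.562, -0.291]), 0.65, array([382., 317.])), (array([ 0.205, -0.392]), 0.64, array([209., 378.])), (array([ 0.361, -0.326]), 0.6, array([290., 341.]))]
```

```bash
python3 -m handwheel '[[[0,0.35,3],[0,0,0]],[[0,0.35,6],[0,0,0]],[[0,0.35,9],[0,0,0]],[[0,0.35,11.5],[0,0,0]],[[0,0.35,12.4],[0,0,0]]]' -1 | egrep 'pos|force'
python3 -m handwheel '[[[0,0,0],[0,0,0]],[[0,0,0],[0,0,0]],[[0,0,0],[0,0,0]],[[0,0,0],[0,0,0]]]' 1 60
python3 -m handwheel '[[[0,0,-0.5],[0,0,0]],[[0,0,-2],[0,0,0]],[[0,0,-5],[0,0,0]],[[0,0,-10],[0,0,0]],[[0,0,-14],[0,0,0]]]'
python3 -c "
from h import *
go(.42,.2560,.157,87.5)"
```

```text
tool_pos: [0.5511, -0.3002, 0.0112]
contact_force: [0.8, -0.3, -0.3]
grip_force: 0.0
t: 33.85
tool_pos: [0.5535, -0.3033, 0.0151]
tool_rot: [-0.334, 3.121, -0.003]
contact_force: [-1.0, 1.1, 6.1]
opening: 0.0562
grip_force: 65.1
t: 34.48
tool_pos: [0.5525, -0.3028, 0.1559]
tool_rot: [-0.334, 3.123, -0.002]
contact_force: [0.9, -0.5, -0.6]
opening: 0.056
grip_force: 64.5
cur [ 0.5525 -0.3028  0.1559] yaw 102.2 ->shift cm [ 1.13 57.42 -0.18] turn [-0.001   0.0011  0.2567] q6 -2.4
```

```bash
python3 -m handwheel '[[[0.2,5,0],[0,0,0]],[[0.4,11,0],[0,0,0]],[[0.6,17,0],[0,0,0]],[[0.8,23,0],[0,0,0]],[[0.9,28.7,0],[0,0,0]]]' 1 60 | egrep 'pos|open'
python3 -m handwheel '[[[0.2,6,0],[0,0,0]],[[0.3,12,0],[0,0,0]],[[0.5,18,0],[0,0,0]],[[0.6,24,0],[0,0,0]],[[0.7,28.7,0],[0,0,0]]]' | grep pos
python3 -m handwheel '[[[0,0,0],[0,0,0.13]],[[0,0,0],[0,0,0.256]],[[0,0,0],[0,0,0.256]]]'
python3 -c "
from h import *
go(.415,.256,-.0125,87.5)"
```

```text
tool_pos: [0.482, -0.0223, 0.1539]
opening: 0.056
tool_pos: [0.4143, 0.2571, 0.154]
t: 36.1
tool_pos: [0.4151, 0.2551, 0.1536]
tool_rot: [0.064, 3.141, 0.0]
contact_force: [-0.1, 0.0, -1.4]
opening: 0.0563
grip_force: 64.5
cur [0.4151 0.2551 0.1536] yaw 87.6 ->shift cm [ 0.02  0.09 16.61] turn [0.0001 0.0003 0.0026] q6 -1.13
```

```bash
python3 -m handwheel '[[[0,0.1,5],[0,0,0]],[[0,0.1,10],[0,0,0]],[[0,0.1,14],[0,0,0]],[[0,0.1,16.5],[0,0,0]],[[0,0.1,16.5],[0,0,0]]]' | egrep 'pos|force|open'
python3 -c "
from h import *
go(.415,.256,-.0125,87.5)
a=ctrl.get_image('side')
cv2.imwrite('pics/d3.png',cv2.resize(a[150:250,230:380],(750,500),interpolation=2))"
```

```text
tool_pos: [0.4133, 0.2549, -0.0138]
contact_force: [0.8, -0.1, -0.3]
opening: 0.056
grip_force: 64.5
cur [ 0.4133  0.2549 -0.0138] yaw 87.6 ->shift cm [-0.17  0.12 -0.13] turn [-0.0023 -0.0047  0.002 ] q6 -1.13
```

View pics/d3.png

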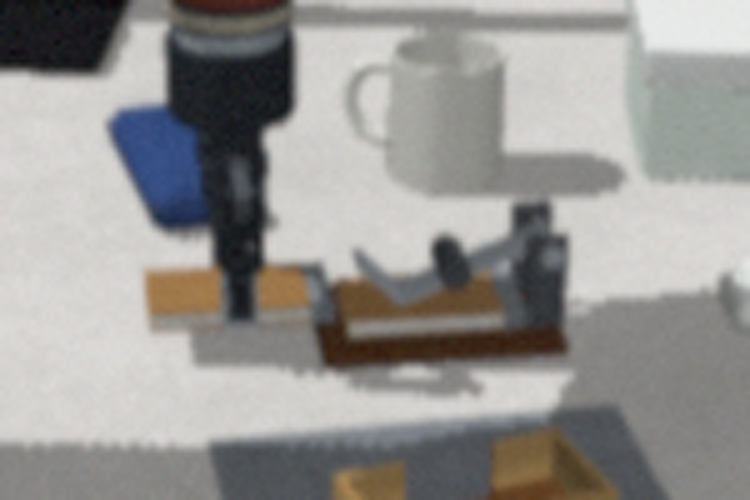

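The held pad's bottom, at about (292,214) in side pixels, is level with the top of the first pad. I'll raise it 3–4 mm and slide in.

```bash
python3 -m handwheel '[[[0,0.1,-0.3],[0,0,0]],[[-1.5,0.1,-0.3],[0,0,0]],[[-3,0.1,-0.3],[0,0,0]],[[-4.5,0.1,-0.3],[0,0,0]],[[-6,0.1,-0.3],[0,0,0]]]' | egrep 'pos|force'
python3 -m handwheel '[[[-1,0,0],[0,0,0]],[[-2,0,0],[0,0,0]],[[-3,0,0],[0,0,0]],[[-4,0,0],[0,0,0]],[[-4.5,0,0],[0,0,0]]]' | egrep 'pos|force'
python3 -c "
from h import *
go(.52,.2515,-.0105,87.5)"
```

```text
tool_pos: [0.4754, 0.2539, -0.0099]
contact_force: [-0.3, 0.3, -2.5]
grip_force: 65.7
tool_pos: [0.5211, 0.2525, -0.0086]
contact_force: [-1.2, 0.3, -2.5]
grip_force: 65.7
cur [ 0.5211  0.2525 -0.0086] yaw 87.5 ->shift cm [ 0.1  -0.11  0.19] turn [0.0002 0.0005 0.0007] q6 -1.21
```

```bash
python3 -m handwheel '[[[-0.3,-0.1,0.1],[0,0,0]],[[-0.6,-0.1,0.2],[0,0,0]],[[-0.8,-0.1,0.2],[0,0,0]],[[-0.8,-0.1,0.2],[0,0,0]]]' | egrep 'pos|force'
python3 -m handwheel '[[[-0.2,0,0],[0,0,0]],[[-0.4,0,0],[0,0,0]],[[-0.4,0,0],[0,0,0]]]' | egrep 'pos|force'
python3 -m handwheel '[[[-0.2,0,0],[0,0,0]],[[-0.4,0,0],[0,0,0]],[[-0.4,0,0],[0,0,0]]]' | egrep 'pos|force'
```

```text
tool_pos: [0.5283, 0.2511, -0.0108]
contact_force: [0.3, -1.3, -2.0]
grip_force: 65.7
tool_pos: [0.5319, 0.2511, -0.0109]
contact_force: [-2.0, 0.1, -1.4]
grip_force: 65.8
tool_pos: [0.5315, 0.251, -0.0119]
contact_force: [-14.0, 1.4, 4.8]
grip_force: 66.5
```

```bash
python3 -m handwheel '[[[0,0,0],[0,0,0]],[[0,0,0],[0,0,0]],[[0,0,0],[0,0,0]]]' -1 | egrep 'pos|force|open'
python3 -m handwheel '[[[0,0,-3],[0,0,0]],[[0,0,-7],[0,0,0]],[[0,0,-12],[0,0,0]],[[0,0,-17],[0,0,0]]]' | egrep 'pos'
python3 -m handwheel '[[[0,-6,0],[0,0,0]],[[0,-12,0],[0,0,0]],[[0,-18,0],[0,0,0]],[[0,-24,0],[0,0,0]],[[0,-28,0],[0,0,0]]]' | grep pos
python3 -m handwheel '[[[-1,-5,0],[0,0,0]],[[-2,-11,0],[0,0,0]],[[-3,-17,0],[0,0,0]],[[-4,-23,0],[0,0,0]],[[-4.3,-27,0],[0,0,0]]]' -1 | grep pos
python3 -m handwheel '[[[0,0,0],[0,0,-0.13]],[[0,0,0],[0,0,-0.259]],[[0,0,0],[0,0,-0.259]]]' | grep pos
cat > m.py <<'E'
from h import *
# kraft-coloured pad on pile in top view: rect
def pile(n):
    a=ctrl.get_image('top').astype(int);r=a[195:265,190:252]
    m=((r[...,2]-r[...,0]>35)&(r[...,2]>110)).astype(np.uint8)
    m=cv2.morphologyEx(m,cv2.MORPH_CLOSE,np.ones((1,15)))
    ys,xs=np.nonzero(m);(c,wh,an)=cv2.minAreaRect(np.c_[xs,ys].astype(np.float32))
    cols=[(xs[ys==y].min()+190,xs[ys==y].max()+190) for y in sorted(set(ys))];rows=[y+195 for y in sorted(set(ys))]
    cen=[];z=.012+.012*n
    for y,(p,q) in zip(rows,cols):
        P=at('top',(p-.5,y),z);Q=at('top',(q+.5,y),z);cen.append((P[0],(P[1]+Q[1])/2,P[1]-Q[1]))
    cen=np.array(cen);g=np.abs(cen[:,2]-.058)<.008;cen=cen[g];k=np.polyfit(cen[:,0],cen[:,1],1)
    print('pile',n,'rear x',cen[:,0].min().round(4),'front',cen[:,0].max().round(4),'y at .53',np.polyval(k,.53).round(4),'yaw',np.degrees(np.arctan(k[0])).round(2),'w',cen[:,2].mean().round(4),len(cen))
E
python3 -c "
from m import *
pile(2)
go(.5525,-.305,.006,102.1)"
```

```text
tool_pos: [0.5372, 0.2509, -0.01]
contact_force: [0.3, 0.0, -0.6]
opening: 0.0855
grip_force: 0.0
tool_pos: [0.5364, 0.2506, 0.161]
tool_pos: [0.5243, -0.0316, 0.1598]
tool_pos: [0.5557, -0.3037, 0.1595]
tool_pos: [0.5557, -0.301, 0.1594]
pile 2 rear x 0.479 front 0.5708 y at .53 0.252 yaw -1.64 w 0.057 28
cur [ 0.5557 -0.3008  0.1594] yaw 102.2 ->shift cm [ 0.41 -0.33 15.34] turn [-0.0004  0.0004  0.0026] q6 -2.4
```

```bash
python3 -m handwheel '[[[0.4,-0.35,4],[0,0,0]],[[0.4,-0.35,8],[0,0,0]],[[0.4,-0.35,12],[0,0,0]],[[0.4,-0.35,15.3],[0,0,0]],[[0.4,-0.35,15.3],[0,0,0]]]' -1 | egrep 'pos|force'
python3 -m handwheel '[[[0,0,0],[0,0,0]],[[0,0,0],[0,0,0]],[[0,0,0],[0,0,0]],[[0,0,0],[0,0,0]]]' 1 70
python3 -m handwheel '[[[0,0,-0.5],[0,0,0]],[[0,0,-1.5],[0,0,0]],[[0,0,-4],[0,0,0]],[[0,0,-8],[0,0,0]],[[0,0,-10],[0,0,0]]]'
python3 -c "
from h import *
go(.5,.088,.106,102.1)"
```

```text
tool_pos: [0.5501, -0.3029, 0.0028]
contact_force: [0.2, -0.1, 0.3]
grip_force: 0.0
t: 42.95
tool_pos: [0.5541, -0.3055, 0.0095]
tool_rot: [-0.338, 3.12, -0.003]
contact_force: [-1.1, 1.6, 6.2]
opening: 0.0471
grip_force: 71.2
t: 43.58
tool_pos: [0.5536, -0.3057, 0.1096]
tool_rot: [-0.338, 3.12, -0.005]
contact_force: [0.9, -0.5, -1.8]
opening: 0.0468
grip_force: 72.4
cur [ 0.5536 -0.3057  0.1096] yaw 102.4 ->shift cm [-3.2  39.61  0.23] turn [-0.0034  0.0029  0.0049] q6 -2.41
```

```bash
python3 -m handwheel '[[[-0.5,5,0],[0,0,0]],[[-0.9,10.5,0],[0,0,0]],[[-1.3,16,0],[0,0,0]],[[-1.7,21.5,0],[0,0,0]],[[-2.1,26,0],[0,0,0]]]' 1 70 | grep pos
python3 -m handwheel '[[[-0.4,5,0],[0,0,0]],[[-0.8,10,0],[0,0,0]],[[-1.1,13.6,0],[0,0,0]],[[-1.1,13.6,4],[0,0,0]],[[-1.1,13.6,8],[0,0,0]]]' | egrep 'pos|force'
python3 -m handwheel '[[[0,0,2.5],[0,0,0]],[[0,0,4.5],[0,0,0]],[[0,0,5.7],[0,0,0]],[[0,0,5.7],[0,0,0]]]' | egrep 'pos|force'
python3 -c "
from h import *
go(.5,.088,-.0295,102.1)"
```

```text
tool_pos: [0.5163, -0.0444, 0.106]
tool_pos: [0.4991, 0.0895, 0.026]
contact_force: [0.5, -0.9, -2.6]
grip_force: 72.5
tool_pos: [0.4992, 0.0888, -0.0295]
contact_force: [-3.9, -0.1, 4.9]
grip_force: 73.4
cur [ 0.4992  0.0888 -0.0295] yaw 102.4 ->shift cm [-0.06 -0.1  -0.  ] turn [-0.0001 -0.0006  0.005 ] q6 -1.76
```

```bash
python3 -m handwheel '[[[0,0,0],[0,0,0]],[[0,0,0],[0,0,0]],[[0,0,0],[0,0,0]]]' -0.5 | egrep 'force|open'
python3 -m handwheel '[[[0,0,-3],[0,0,0]],[[0,0,-8],[0,0,0]],[[0,0,-13],[0,0,0]],[[0,0,-17],[0,0,0]]]' | grep pos
python3 -m handwheel '[[[0.5,-5,0],[0,0,0]],[[0.9,-10.5,0],[0,0,0]],[[1.3,-16,0],[0,0,0]],[[1.7,-21.5,0],[0,0,0]],[[2.1,-26,0],[0,0,0]]]' -1 | grep pos
python3 -m handwheel '[[[0.4,-5,0],[0,0,0]],[[0.8,-10,0],[0,0,0]],[[1.1,-13.6,0],[0,0,0]],[[1.1,-13.6,0],[0,0,0]]]' | grep pos
python3 -c "
from h import *
go(.5525,-.305,-.0225,102.1)"
```

```text
contact_force: [-0.3, 0.3, 0.5]
opening: 0.064
grip_force: 0.0
tool_pos: [0.4993, 0.0889, 0.1417]
tool_pos: [0.5341, -0.1717, 0.1393]
tool_pos: [0.5523, -0.3071, 0.1389]
cur [ 0.5523 -0.3071  0.1389] yaw 102.2 ->shift cm [-0.07  0.2  16.14] turn [-0.0001 -0.0001  0.0019] q6 -2.41
```

```bash
python3 -m handwheel '[[[0,0.2,4],[0,0,0]],[[0,0.2,8],[0,0,0]],[[0,0.2,12],[0,0,0]],[[0,0.2,15],[0,0,0]],[[0,0.2,16.1],[0,0,0]]]' -1 | egrep 'pos|force'
python3 -m handwheel '[[[0,0,0],[0,0,0]],[[0,0,0],[0,0,0]],[[0,0,0],[0,0,0]],[[0,0,0],[0,0,0]]]' 1 60
python3 -m handwheel '[[[0,0,-0.5],[0,0,0]],[[0,0,-2],[0,0,0]],[[0,0,-6],[0,0,0]],[[0,0,-12],[0,0,0]],[[0,0,-17],[0,0,0]]]'
python3 -c "
from h import *
go(.415,.256,.155,87.5)"
```

```text
tool_pos: [0.5504, -0.3007, -0.0243]
contact_force: [-0.4, 0.3, 0.9]
grip_force: 0.0
t: 48.45
tool_pos: [0.5534, -0.3037, -0.0197]
tool_rot: [-0.339, 3.121, -0.003]
contact_force: [-1.3, 0.2, 5.4]
opening: 0.0561
grip_force: 65.8
t: 49.08
tool_pos: [0.5521, -0.3029, 0.1512]
tool_rot: [-0.339, 3.122, -0.002]
contact_force: [-0.3, -0.8, -1.0]
opening: 0.0564
grip_force: 65.2
cur [ 0.5521 -0.3029  0.1512] yaw 102.4 ->shift cm [ 1.4  57.53 -0.45] turn [-0.001   0.0011  0.2598] q6 -2.41
```

```bash
python3 -m handwheel '[[[0.2,5,0],[0,0,0]],[[0.4,11,0],[0,0,0]],[[0.6,17,0],[0,0,0]],[[0.8,23,0],[0,0,0]],[[0.9,28.7,0],[0,0,0]]]' 1 60 | egrep 'pos|open'
python3 -m handwheel '[[[0.2,6,0],[0,0,0]],[[0.3,12,0],[0,0,0]],[[0.5,18,0],[0,0,0]],[[0.6,24,0],[0,0,0]],[[0.7,28.8,0],[0,0,0]]]' | grep pos
python3 -m handwheel '[[[0,0,0],[0,0,0.13]],[[0,0,0],[0,0,0.259]],[[0,0,0],[0,0,0.259]]]'
python3 -c "
from h import *
go(.415,.2555,.002,87.5)"
```

```text
tool_pos: [0.4808, -0.0227, 0.1488]
opening: 0.0562
tool_pos: [0.4121, 0.2574, 0.149]
t: 50.7
tool_pos: [0.4128, 0.2555, 0.1486]
tool_rot: [0.064, 3.141, 0.0]
contact_force: [-0.5, -0.2, -1.5]
opening: 0.056
grip_force: 65.2
cur [0.4128 0.2555 0.1486] yaw 87.7 ->shift cm [-2.200e-01  1.000e-02  1.466e+01] turn [0.0001 0.0003 0.0028] q6 -1.13
```

```bash
python3 -m handwheel '[[[-0.2,0,5],[0,0,0]],[[-0.2,0,10],[0,0,0]],[[-0.2,0,14],[0,0,0.003]],[[-0.2,0,14.6],[0,0,0.003]],[[-0.2,0,14.6],[0,0,0.003]]]' | egrep 'pos|force|open'
python3 -m handwheel '[[[-1.5,0,0],[0,0,0]],[[-3,0,0],[0,0,0]],[[-4.5,0,0],[0,0,0]],[[-6,0,0],[0,0,0]],[[-6,0,0],[0,0,0]]]' | egrep 'pos|force'
python3 -c "
from h import *
go(.475,.2535,.002,87.5)"
```

```text
tool_pos: [0.4157, 0.2554, 0.0032]
contact_force: [1.1, -0.5, -1.4]
opening: 0.056
grip_force: 65.2
tool_pos: [0.4777, 0.2527, 0.0035]
contact_force: [0.9, 0.3, -1.0]
grip_force: 65.1
cur [0.4777 0.2527 0.0035] yaw 87.3 ->shift cm [0.27 0.07 0.15] turn [ 0.001   0.0031 -0.003 ] q6 -1.17
```

```bash
python3 -m handwheel '[[[-1,0,0.1],[0,0,0]],[[-2,0,0.1],[0,0,0]],[[-2,0,0.1],[0,0,0]]]' | egrep 'pos|force'
python3 -m handwheel '[[[-1,0,0],[0,0,0]],[[-2,0,0],[0,0,0]],[[-2,0,0],[0,0,0]]]' | egrep 'pos|force'
python3 -c "
from h import *
go(.53,.251,.001,87.5)"
```

```text
tool_pos: [0.496, 0.2516, 0.0015]
contact_force: [0.6, 0.1, -1.4]
grip_force: 65.1
tool_pos: [0.5162, 0.2507, 0.0015]
contact_force: [-0.2, 0.1, -3.3]
grip_force: 65.1
cur [0.5162 0.2507 0.0015] yaw 87.4 ->shift cm [-1.38  0.09  0.05] turn [ 0.0003  0.0012 -0.0026] q6 -1.2
```

```bash
python3 -m handwheel '[[[-0.4,0.07,0.1],[0,0,0]],[[-0.8,0.07,0.1],[0,0,0]],[[-1.2,0.07,0.1],[0,0,0]],[[-1.2,0.07,0.1],[0,0,0]]]' | egrep 'pos|force'
python3 -m handwheel '[[[-0.2,0,0],[0,0,0]],[[-0.4,0,0],[0,0,0]],[[-0.4,0,0],[0,0,0]]]' | egrep 'pos|force'
python3 -m handwheel '[[[-0.2,0,0],[0,0,0]],[[-0.3,0,0],[0,0,0]],[[-0.3,0,0],[0,0,0]]]' | egrep 'pos|force'
```

```text
tool_pos: [0.5255, 0.2508, -0.0004]
contact_force: [-4.4, -0.7, 0.7]
grip_force: 65.3
tool_pos: [0.5252, 0.2507, -0.0014]
contact_force: [-16.0, 0.0, 6.0]
grip_force: 65.9
tool_pos: [0.5249, 0.2506, -0.0016]
contact_force: [-26.3, 0.4, 12.1]
grip_force: 66.6
```

```bash
python3 -m handwheel '[[[0.5,0,0],[0,0,0]],[[0.5,0,0],[0,0,0]],[[0.5,0,0],[0,0,0]]]' -1 | egrep 'pos|force|open'
python3 -m handwheel '[[[0,0,-3],[0,0,0]],[[0,0,-7],[0,0,0]],[[0,0,-12],[0,0,0]],[[0,0,-16],[0,0,0]]]' | egrep 'pos'
python3 -m handwheel '[[[0,-6,0],[0,0,0]],[[0,-12,0],[0,0,0]],[[0,-18,0],[0,0,0]],[[0,-24,0],[0,0,0]],[[0,-28,0],[0,0,0]]]' | grep pos
python3 -c "
from m import *
pile(3)
a=ctrl.get_image('side');b=ctrl.get_image('top')
cv2.imwrite('pics/d4.png',np.hstack([cv2.resize(a[170:230,270:350],(400,300),interpolation=2),cv2.resize(b[195:265,185:255],(300,300),interpolation=2)]))"
```

```text
tool_pos: [0.5301, 0.2509, 0.001]
contact_force: [1.3, -0.4, -0.5]
opening: 0.0854
grip_force: 0.0
tool_pos: [0.5301, 0.2508, 0.163]
tool_pos: [0.5164, -0.0317, 0.161]
pile 3 rear x 0.4804 front 0.5715 y at .53 0.2513 yaw -2.07 w 0.0549 26
```

```bash
cat > n.py <<'E'
from h import *
def locate():
    for cam in ('top','side'):
        ctrl.get_image(cam)
        for n,z in (('tray_low',.002),('lid',.002)):
            print(cam,n,[(at(cam,r['position'],z)[:2].round(3),round(r['score'],2)) for r in ctrl.landmark_of(cam,n)])
E
cat > r.py <<'E'
from h import *
def rects(cam='top'):
    """wood-coloured blobs on the mat, top view"""
    a=ctrl.get_image('top').astype(int)
    m=((a[...,2]-a[...,0]>30)&(a[...,2]>a[...,1]+5)&(a[...,2]>70)).astype(np.uint8)
    m[:185]=0;m[300:]=0;m[:,:255]=0;m[:,:]*=1;m[:,385:]=0
    n,l,st,ce=cv2.connectedComponentsWithStats(m)
    for k in range(1,n):
        if st[k,4]>150:
            ys,xs=np.nonzero(l==k);c,wh,an=cv2.minAreaRect(np.c_[xs,ys].astype(np.float32))
            print('blob',np.round(c,1),np.round(wh,1),round(an,1),at('top',c,.03)[:2].round(3))
E
python3 -m handwheel '[[[6,0,0],[0,0,0]],[[12,0,0],[0,0,0]],[[14,0,0],[0,0,0]],[[14,0,-4],[0,0,0]]]' | grep pos
python3 -c "
from n import *; locate()
from r import *; rects()"
```

```text
tool_pos: [0.3728, -0.0209, 0.1965]
top tray_low [(array([ 0.2  , -0.345]), 0.94), (array([0.496, 0.083]), 0.73), (array([ 0.362, -0.282]), 0.57)]
top lid [(array([ 0.513, -0.124]), 0.93)]
side tray_low [(array([ 0.369, -0.279]), 0.84), (array([0.512, 0.1  ]), 0.78), (array([ 0.199, -0.359]), 0.68)]
side lid [(array([ 0.513, -0.119]), 0.87), (array([0.532, 0.267]), 0.22)]
blob [357.1 237. ] [47.1 25.5] 76.0 [ 0.504 -0.127]
blob [277.9 239.7] [48.3 25.6] 76.9 [0.503 0.091]
blob [309.4 234.5] [39.4 24.5] 76.5 [0.515 0.004]
blob [291.6 276.9] [ 8. 47.] 13.1 [0.4   0.056]
blob [319.5 275.5] [42.1 30.9] 12.8 [ 0.401 -0.02 ]
blob [345.2 282.6] [ 7.9 35.3] 13.0 [ 0.38 -0.09]
```

The lid was knocked about 25 mm and now lies at (0.51,-0.12); the trays are as I left them. Now I'll pick up the tray at y = 0.089 and nest it on the base.

```bash
python3 -c "
from h import *
go(.4993,.0888,.14,102.4)"
```

```text
cur [ 0.376  -0.0221  0.1993] yaw 87.4 ->shift cm [-11.83  11.63   5.91] turn [ 0.0007 -0.0015 -0.2615] q6 -1.78
```

```bash
python3 -m handwheel '[[[-4,4,0],[0,0,0]],[[-8,8,2],[0,0,0]],[[-11.8,11.6,4],[0,0,-0.13]],[[-11.8,11.6,5.9],[0,0,-0.262]],[[-11.8,11.6,5.9],[0,0,-0.262]]]' -0.5 | egrep 'pos|open'
python3 -c "
from h import *
go(.4993,.0888,-.0312,102.4)"
```

```text
tool_pos: [0.4975, 0.0884, 0.1377]
opening: 0.0642
cur [0.4975 0.0884 0.1377] yaw 102.4 ->shift cm [-0.3  -0.02 16.89] turn [ 0.0013 -0.0069 -0.0008] q6 -1.76
```

```bash
python3 -m handwheel '[[[-0.2,0,5],[0,0,0]],[[-0.2,0,10],[0,0,0]],[[-0.2,0,14],[0,0,0]],[[-0.2,0,16.8],[0,0,0]],[[-0.2,0,16.8],[0,0,0]]]' | egrep 'pos|force'
python3 -m handwheel '[[[0,0,0],[0,0,0]],[[0,0,0],[0,0,0]],[[0,0,0],[0,0,0]],[[0,0,0],[0,0,0]]]' 1 70
python3 -m handwheel '[[[0,0,-0.5],[0,0,0]],[[0,0,-2],[0,0,0]],[[0,0,-6],[0,0,0]],[[0,0,-11],[0,0,0]],[[0,0,-14],[0,0,0]]]'
python3 -c "
from h import *
go(.5541,-.3055,.1095,102.2)"
```

```text
tool_pos: [0.4992, 0.0879, -0.0285]
contact_force: [0.6, -0.2, 0.3]
grip_force: 0.0
t: 58.2
tool_pos: [0.5053, 0.0886, -0.0225]
tool_rot: [-0.337, 3.116, -0.001]
contact_force: [-0.5, 0.5, 6.5]
opening: -0.0002
grip_force: 3.2
t: 58.82
tool_pos: [0.5028, 0.0884, 0.1175]
tool_rot: [-0.338, 3.118, -0.001]
contact_force: [0.3, 0.2, 0.0]
opening: -0.0002
grip_force: 0.0
cur [0.5028 0.0884 0.1175] yaw 102.4 ->shift cm [  3.44 -39.57   0.83] turn [-0.001   0.0049  0.0031] q6 -1.76
```

It rode up again because I was 5 mm too high. Retrying lower.

```bash
python3 -m handwheel '[[[0,0,0],[0,0,0]],[[0,0,0],[0,0,0]],[[0,0,0],[0,0,0]],[[0,0,0],[0,0,0]]]' -0.5 | egrep 'open'
python3 -c "
from h import *
go(.4993,.0888,-.0350,102.4)
from r import *;rects()"
```

```text
opening: 0.0642
cur [0.5005 0.0883 0.1118] yaw 102.4 ->shift cm [ 0.07  0.07 14.68] turn [ 0.0004 -0.0026 -0.0002] q6 -1.76
blob [272.9 243.4] [83.3 38.8] 87.0 [0.493 0.105]
blob [357.1 237.1] [46.8 25.5] 76.0 [ 0.504 -0.127]
blob [310.6 239.3] [46.3 25. ] 75.6 [0.501 0.001]
blob [264.  287.5] [23. 18.] 90.0 [0.373 0.132]
```

```bash
python3 -m handwheel '[[[0.05,0.05,5],[0,0,0]],[[0.05,0.05,10],[0,0,0]],[[0.05,0.05,13],[0,0,0]],[[0.05,0.05,14.7],[0,0,0]],[[0.05,0.05,14.7],[0,0,0]]]' | egrep 'pos|force'
python3 -m handwheel '[[[0,0,0],[0,0,0]],[[0,0,0],[0,0,0]],[[0,0,0],[0,0,0]],[[0,0,0],[0,0,0]]]' 1 70 | egrep 'pos|force|open'
```

```text
tool_pos: [0.4998, 0.0887, -0.0349]
contact_force: [0.6, -0.0, -0.2]
grip_force: 0.0
tool_pos: [0.5027, 0.0888, -0.0319]
contact_force: [-0.3, 0.7, 6.4]
opening: 0.0477
grip_force: 73.0
```

```bash
python3 -m handwheel '[[[0,0,-0.5],[0,0,0]],[[0,0,-2],[0,0,0]],[[0,0,-6],[0,0,0]],[[0,0,-11],[0,0,0]],[[0,0,-14],[0,0,0]]]'|egrep 'force|open'
python3 -m handwheel '[[[0,0,-0.5],[0,0,0]],[[0,0,-0.5],[0,0,0]]]' | egrep 'pos|force'
python3 -c "
from h import *
go(.5538,-.3057,.1095,102.3)"
```

```text
contact_force: [0.6, -1.5, -2.6]
opening: 0.0476
grip_force: 72.9
tool_pos: [0.5002, 0.0887, 0.1105]
contact_force: [-0.5, 0.2, -2.7]
grip_force: 72.8
cur [0.5002 0.0887 0.1105] yaw 102.4 ->shift cm [  3.22 -39.67   0.09] turn [ 0.0002 -0.001   0.0015] q6 -1.76
```

```bash
python3 -m handwheel '[[[0.5,-5,0],[0,0,0]],[[0.9,-10.5,0],[0,0,0]],[[1.3,-16,0],[0,0,0]],[[1.7,-21.5,0],[0,0,0]],[[2.1,-26,0],[0,0,0]]]' 1 70 | grep pos
python3 -m handwheel '[[[0.4,-5,0],[0,0,0]],[[0.8,-10,0],[0,0,0]],[[1.1,-13.6,0],[0,0,0]],[[1.1,-13.6,0],[0,0,0]],[[1.1,-13.6,0],[0,0,0]]]' | egrep 'pos|open'
python3 -c "
from h import *
go(.5538,-.3057,.03,102.3)"
```

```text
tool_pos: [0.5345, -0.1711, 0.1083]
tool_pos: [0.5533, -0.3038, 0.1087]
opening: 0.0477
cur [ 0.5533 -0.3038  0.1087] yaw 102.4 ->shift cm [-0.03 -0.23  7.87] turn [ 0.0035 -0.0027  0.0013] q6 -2.41
```

```bash
python3 -m handwheel '[[[0,0,4],[0,0,0]],[[0,0,7.5],[0,0,0]],[[0,0,7.5],[0,0,0]],[[0,0,7.5],[0,0,0]]]' | egrep 'pos|open'
python3 -c "
from h import *
go(.5538,-.3057,.0085,102.3)
# tray rim corners check: blob of the tray top rim in the top image cannot be seen under arm; use side landmarks
ctrl.get_image('side')
for n,z in (('tray_low',.063),('base',0)):
    print(n,[(at('side',r['position'],z)[:2].round(3),round(r['score'],2)) for r in ctrl.landmark_of('side',n)])"
```

```text
tool_pos: [0.5551, -0.3045, 0.0373]
opening: 0.0473
cur [ 0.5551 -0.3045  0.0373] yaw 102.4 ->shift cm [ 0.16 -0.08  2.88] turn [-0.0008  0.0008  0.0024] q6 -2.41
tray_low [(array([ 0.36 , -0.345]), 0.94), (array([ 0.207, -0.427]), 0.92), (array([ 0.565, -0.28 ]), 0.8)]
base [(array([ 0.552, -0.307]), 0.84)]
```

```bash
python3 -m handwheel '[[[0.1,-0.1,1],[0,0,0]],[[0.1,-0.1,1.5],[0,0,0]],[[0.1,-0.1,2],[0,0,0]],[[0.1,-0.1,2.3],[0,0,0]]]' | egrep 'pos|force'
python3 -m handwheel '[[[0,0,0.3],[0,0,0]],[[0,0,0.6],[0,0,0]],[[0,0,0.6],[0,0,0]]]' | egrep 'pos|force'
```

```text
tool_pos: [0.5535, -0.3059, 0.0126]
contact_force: [0.4, 0.8, 1.9]
grip_force: 73.4
tool_pos: [0.5537, -0.3055, 0.0072]
contact_force: [-2.7, 4.7, 2.2]
grip_force: 73.4
```

```bash
python3 -m handwheel '[[[0,0,0],[0,0,0]],[[0,0,0],[0,0,0]],[[0,0,0],[0,0,0]]]' -0.8 | egrep 'pos|force|open'
python3 -m handwheel '[[[0,0,-3],[0,0,0]],[[0,0,-8],[0,0,0]],[[0,0,-13],[0,0,0]],[[0,0,-13],[0,0,0]]]' | grep pos
python3 -m handwheel '[[[-0.3,5,0],[0,0,0]],[[-0.7,10.5,0],[0,0,0]],[[-1.1,16,0],[0,0,0]],[[-1.4,21.5,0],[0,0,0]],[[-1.7,26,0],[0,0,0]]]' | grep pos
python3 -m handwheel '[[[-0.3,4.8,0],[0,0,0]],[[-0.3,4.8,0],[0,0,0]],[[-0.3,4.8,0],[0,0,0]]]' | grep pos
python3 -c "
from h import *
go(.4995,-.0006,-.035,102.2)
s=cv2.imread('pics/side0.png');a=ctrl.get_image('side')
print([(at('side',r['position'],.041)[:2].round(3),round(r['score'],2)) for r in ctrl.landmark_of('side','tray_low')])
cv2.imwrite('pics/e1.png',cv2.resize(a[230:370,300:450],(750,600),interpolation=2))"
```

```text
tool_pos: [0.5541, -0.3067, 0.0076]
contact_force: [0.3, 0.5, -0.2]
opening: 0.0768
grip_force: 0.0
tool_pos: [0.557, -0.3087, 0.1441]
tool_pos: [0.5135, -0.0467, 0.136]
tool_pos: [0.507, -0.0013, 0.1366]
cur [ 0.507  -0.0013  0.1366] yaw 102.4 ->shift cm [ 0.7   0.24 17.16] turn [-0.0004 -0.0008  0.0036] q6 -1.94
[(array([ 0.208, -0.397]), 0.95), (array([ 0.559, -0.301]), 0.68), (array([ 0.362, -0.324]), 0.61)]
```

```bash
python3 -m handwheel '[[[0.7,0.2,5],[0,0,0]],[[0.7,0.2,10],[0,0,0]],[[0.7,0.2,14],[0,0,0]],[[0.7,0.2,17.1],[0,0,0]],[[0.7,0.2,17.1],[0,0,0]]]' -0.5 | egrep 'pos|force'
python3 -m handwheel '[[[0,0,0],[0,0,0]],[[0,0,0],[0,0,0]],[[0,0,0],[0,0,0]],[[0,0,0],[0,0,0]]]' 1 70 | egrep 'pos|force|open'
python3 -m handwheel '[[[0,0,-0.5],[0,0,0]],[[0,0,-2],[0,0,0]],[[0,0,-6],[0,0,0]],[[0,0,-11],[0,0,0]],[[0,0,-16],[0,0,0]]]'|egrep 'force|open'
python3 -m handwheel '[[[0,0,-0.5],[0,0,0]],[[0,0,-0.5],[0,0,0]]]' | egrep 'pos|force'
python3 -c "
from h import *
go(.5541,-.3065,.1435,102.2)"
```

```text
tool_pos: [0.4972, -0.0012, -0.0367]
contact_force: [0.3, -0.2, -0.1]
grip_force: 0.0
tool_pos: [0.5013, -0.0009, -0.0323]
contact_force: [0.0, -1.2, 4.8]
opening: 0.0473
grip_force: 72.8
contact_force: [1.1, 0.4, -1.6]
opening: 0.0477
grip_force: 72.8
tool_pos: [0.4997, -0.0004, 0.1313]
contact_force: [0.2, 0.5, -1.6]
grip_force: 72.8
cur [ 4.997e-01 -4.000e-04  1.313e-01] yaw 102.4 ->shift cm [  1.26 -31.06  -1.22] turn [-0.      0.0002  0.0034] q6 -1.94
```

```bash
python3 -m handwheel '[[[0.2,-5,0],[0,0,0]],[[0.4,-10.5,0],[0,0,0]],[[0.6,-16,0],[0,0,0]],[[0.9,-21.5,0],[0,0,0]],[[1,-26,0],[0,0,0]]]' 1 70 | grep pos
python3 -m handwheel '[[[0.2,-3,0],[0,0,0]],[[0.26,-5.05,0],[0,0,0]],[[0.26,-5.05,4],[0,0,0]],[[0.26,-5.05,6],[0,0,0]],[[0.26,-5.05,6],[0,0,0]]]' | egrep 'pos|open'
python3 -m handwheel '[[[0,0,0.1],[0,0,0]],[[0,0,0.1],[0,0,0]]]' | egrep 'pos|open'
python3 -c "
from h import *
go(.5536,-.3062,.042,102.2)"
```

```text
tool_pos: [0.5443, -0.2577, 0.1279]
tool_pos: [0.5522, -0.3044, 0.0676]
opening: 0.0478
tool_pos: [0.5553, -0.3069, 0.072]
opening: 0.0475
cur [ 0.5553 -0.3069  0.072 ] yaw 102.4 ->shift cm [0.15 0.11 3.  ] turn [-0.002   0.0018  0.0037] q6 -2.41
```

```bash
python3 -m handwheel '[[[0.1,0.05,1],[0,0,0]],[[0.1,0.05,1.6],[0,0,0]],[[0.1,0.05,2.1],[0,0,0]],[[0.1,0.05,2.4],[0,0,0]]]' | egrep 'pos|force'
python3 -m handwheel '[[[0,0,0.3],[0,0,0]],[[0,0,0.5],[0,0,0]],[[0,0,0.5],[0,0,0]]]' | egrep 'pos|force'
```

```text
tool_pos: [0.5529, -0.3061, 0.0455]
contact_force: [-0.4, -0.0, -3.1]
grip_force: 73.0
tool_pos: [0.5533, -0.3064, 0.0417]
contact_force: [-0.8, 1.3, 0.5]
grip_force: 73.2
```

```bash
python3 -m handwheel '[[[0,0,0],[0,0,0]],[[0,0,0],[0,0,0]],[[0,0,0],[0,0,0]]]' -0.8 | egrep 'pos|force|open'
python3 -m handwheel '[[[0,0,-3],[0,0,0]],[[0,0,-8],[0,0,0]],[[0,0,-11],[0,0,0]]]' | grep pos
python3 -m handwheel '[[[0.3,5,0],[0,0,0]],[[0.7,10.5,0],[0,0,0]],[[1.1,16,0],[0,0,0]],[[1.4,21.5,0],[0,0,0]],[[4,26,0],[0,0,0]]]' | grep pos
python3 -m handwheel '[[[3,5,0],[0,0,0]],[[5,9,0],[0,0,0]],[[5,14,0],[0,0,0]]]' | grep pos
cat > l.py <<'E'
from h import *
a=ctrl.get_image('top').astype(int)
m=((a[...,2]-a[...,0]>30)&(a[...,2]>a[...,1]+5)&(a[...,2]>70)).astype(np.uint8)
def rect(m,z):
    n,l,st,ce=cv2.connectedComponentsWithStats(m);k=1+np.argmax(st[1:,4])
    ys,xs=np.nonzero(l==k);b=cv2.boxPoints(cv2.minAreaRect(np.c_[xs,ys].astype(np.float32)))
    W=np.array([at('top',p,z)[:2] for p in b]);c=W.mean(0)
    e=[W[1]-W[0],W[2]-W[1]];e=max(e,key=np.linalg.norm);ang=np.degrees(np.arctan2(e[1],e[0]));ang=(ang+90)%180-90
    print('centre',c.round(4),'yaw',ang.round(1),[np.linalg.norm(W[i]-W[i-1]).round(3) for i in (0,1)])
q=m.copy();q[:,:330]=0;q[:,390:]=0;q[:190]=0;q[290:]=0;rect(q,.013)
q=m.copy();q[:,:397]=0;q[:,455:]=0;q[:175]=0;q[262:]=0;rect(q,.117)
for cam in('top','side'):
    ctrl.get_image(cam);print([(at(cam,r['position'],.002)[:2].round(3),round(r['score'],2)) for r in ctrl.landmark_of(cam,'lid')])
    print([(at(cam,r['position'],.076)[:2].round(3),round(r['score'],2)) for r in ctrl.landmark_of(cam,'tray_top')])
o=ctrl.get_image('side');cv2.imwrite('pics/e2.png',o);cv2.imwrite('pics/e2t.png',a)
E
python3 l.py
```

```text
tool_pos: [0.5534, -0.3064, 0.0414]
contact_force: [-0.3, 0.5, -0.6]
opening: 0.077
grip_force: 0.0
tool_pos: [0.5541, -0.3069, 0.1543]
tool_pos: [0.4581, -0.0591, 0.1515]
tool_pos: [0.3785, 0.0659, 0.1514]
centre [ 0.5066 -0.1281] yaw 11.7 [np.float64(0.131), np.float64(0.071)]
centre [ 0.5479 -0.2924] yaw 11.8 [np.float64(0.141), np.float64(0.097)]
[(array([ 0.502, -0.116]), 0.93)]
[(array([ 0.557, -0.307]), 0.7)]
[(array([ 0.509, -0.117]), 0.83)]
[(array([ 0.56, -0.31]), 0.59)][ WARN:0@2.797] global loadsave.cpp:1063 imwrite_ Unsupported depth image for selected encoder is fallbacked to CV_8U.
```

```bash
python3 -c "
from h import *
go(.509,-.124,.12,102.1)"
```

```text
cur [0.3798 0.0642 0.1512] yaw 102.3 ->shift cm [ -8.62 -21.14   3.12] turn [-0.0002 -0.0002  0.0031] q6 -1.81
```

```bash
python3 -m handwheel '[[[-2,-5,0],[0,0,0]],[[-4,-10,0],[0,0,0]],[[-6,-15,0],[0,0,0]],[[-8,-20,0],[0,0,0]],[[-8.6,-21.1,3],[0,0,0]]]' -0.5 | egrep 'pos|open'
python3 -m handwheel '[[[0,0,0],[0,0,0]],[[0,0,0],[0,0,0]]]' | grep pos
python3 -c "
from h import *
go(.509,-.124,-.014,102.1)"
```

```text
tool_pos: [0.5119, -0.1275, 0.1235]
opening: 0.0641
tool_pos: [0.5085, -0.1228, 0.1214]
cur [ 0.5085 -0.1228  0.1214] yaw 102.3 ->shift cm [-0.03 -0.14 13.54] turn [ 0.0004 -0.0003  0.0041] q6 -2.17
```

```bash
python3 -m handwheel '[[[0,-0.1,4],[0,0,0]],[[0,-0.1,8],[0,0,0]],[[0,-0.1,12],[0,0,0]],[[0,-0.1,13.4],[0,0,0]],[[0,-0.1,13.4],[0,0,0]]]' -0.5 | egrep 'pos|force'
python3 -m handwheel '[[[0,0,0],[0,0,0]],[[0,0,0],[0,0,0]],[[0,0,0],[0,0,0]],[[0,0,0],[0,0,0]],[[0,0,0],[0,0,0]]]' 1 50 | egrep 'pos|force|open'
python3 -m handwheel '[[[0,0,-0.5],[0,0,0]],[[0,0,-4],[0,0,0]],[[0,0,-9],[0,0,0]],[[0,0,-14],[0,0,0]],[[0,0,-18],[0,0,0]]]'|egrep 'pos|force|open'
python3 -m handwheel '[[[0,0,0],[0,0,0]],[[0,0,0],[0,0,0]],[[0,0,0],[0,0,0]]]'|egrep 'pos|force|open'
python3 -c "
from h import *
go(.5579,-.3038,.165,102.1)"
```

```text
tool_pos: [0.509, -0.1232, -0.0124]
contact_force: [-0.0, -1.0, 0.2]
grip_force: 0.0
tool_pos: [0.5103, -0.1242, -0.0111]
contact_force: [-0.7, -0.3, 5.6]
opening: 0.0125
grip_force: 52.1
tool_pos: [0.5087, -0.1233, 0.1689]
contact_force: [-0.3, -0.0, -1.6]
opening: 0.0124
grip_force: 51.0
tool_pos: [0.5073, -0.1228, 0.1642]
contact_force: [-0.2, 0.5, -2.4]
opening: 0.0128
grip_force: 51.0
cur [ 0.5073 -0.1228  0.1642] yaw 102.4 ->shift cm [ -1.06 -18.76  -0.14] turn [ 0.0028 -0.0041  0.005 ] q6 -2.17
```

```bash
python3 -m handwheel '[[[-0.3,-5,0],[0,0,0]],[[-0.6,-10,0],[0,0,0]],[[-0.9,-15,0],[0,0,0]],[[-1.05,-18.7,0],[0,0,0.004]],[[-1.05,-18.7,0],[0,0,0.004]]]' 1 50 | egrep 'pos|open'
python3 -m handwheel '[[[0,0,2],[0,0,0]],[[0,0,4],[0,0,0]],[[0,0,4],[0,0,0]],[[0,0,4],[0,0,0]]]' | egrep 'pos|open'
python3 -c "
from h import *
go(.5579,-.3042,.0975,102.1)
a=ctrl.get_image('side');cv2.imwrite('pics/e3.png',np.hstack([cv2.resize(a[235:355,325:445],(480,480),interpolation=2)]))"
```

```text
tool_pos: [0.5584, -0.3055, 0.1645]
opening: 0.0126
tool_pos: [0.5593, -0.3032, 0.127]
opening: 0.0128
cur [ 0.5593 -0.3032  0.127 ] yaw 102.2 ->shift cm [ 0.15 -0.07  2.95] turn [ 0.0003 -0.0003  0.0018] q6 -2.4
```

```bash
python3 -m handwheel '[[[0.1,-0.05,1],[0,0,0]],[[0.1,-0.05,1.8],[0,0,0]],[[0.1,-0.05,2.1],[0,0,0]],[[0.1,-0.05,2.1],[0,0,0]]]' | egrep 'pos|force'
python3 -m handwheel '[[[0,0,0.3],[0,0,0]],[[0,0,0.3],[0,0,0]]]' | egrep 'pos|force'
python3 -m handwheel '[[[0,0,0.3],[0,0,0]],[[0,0,0.3],[0,0,0]]]' | egrep 'pos|force'
```

```text
tool_pos: [0.5582, -0.3044, 0.1056]
contact_force: [0.1, -1.0, -2.3]
grip_force: 51.0
tool_pos: [0.5584, -0.3046, 0.1031]
contact_force: [-0.1, -0.5, -1.8]
grip_force: 51.0
tool_pos: [0.5583, -0.3044, 0.0999]
contact_force: [0.6, 0.3, -1.1]
grip_force: 51.0
```

```bash
python3 -m handwheel '[[[0,0,0.2],[0,0,0]],[[0,0,0.3],[0,0,0]],[[0,0,0.3],[0,0,0]]]' | egrep 'pos|force'
python3 -m handwheel '[[[0,0,0],[0,0,0]],[[0,0,0],[0,0,0]],[[0,0,0],[0,0,0]]]' 0 | egrep 'pos|force|open'
python3 -m handwheel '[[[0,0,-3],[0,0,0]],[[0,0,-8],[0,0,0]],[[0,0,-11],[0,0,0]]]' | grep pos
python3 -m handwheel '[[[1.3,5,0],[0,0,0]],[[2.7,10.5,0],[0,0,0]],[[4.1,15,0],[0,0,0]],[[6,18.5,0],[0,0,0]],[[9,22,0],[0,0,0]]]' | grep pos
python3 -m handwheel '[[[3,3,0],[0,0,0]],[[5,5,0],[0,0,0]],[[5,5,0],[0,0,0]]]' | grep pos
python3 -c "
from m import *
pile(3)
a=ctrl.get_image('side');b=ctrl.get_image('top')
cv2.imwrite('pics/f.png',np.vstack([np.hstack([cv2.resize(a[255:355,330:430],(400,300),interpolation=2),cv2.resize(b[170:245,385:460],(300,300),interpolation=2)]),np.hstack([cv2.resize(a[175:235,275:355],(400,300),interpolation=2),cv2.resize(b[195:265,185:255],(300,300),interpolation=2)])]))"
```

```text
tool_pos: [0.5586, -0.3047, 0.098]
contact_force: [-1.1, 0.5, 2.3]
grip_force: 51.5
tool_pos: [0.5585, -0.3046, 0.0971]
contact_force: [-0.2, -0.6, 0.1]
opening: 0.0424
grip_force: 0.0
tool_pos: [0.5592, -0.3051, 0.2103]
tool_pos: [0.4234, -0.1074, 0.2073]
tool_pos: [0.3643, -0.0696, 0.2075]
pile 3 rear x 0.4804 front 0.5715 y at .53 0.2515 yaw -1.97 w 0.0544 26
```

View pics/f.png

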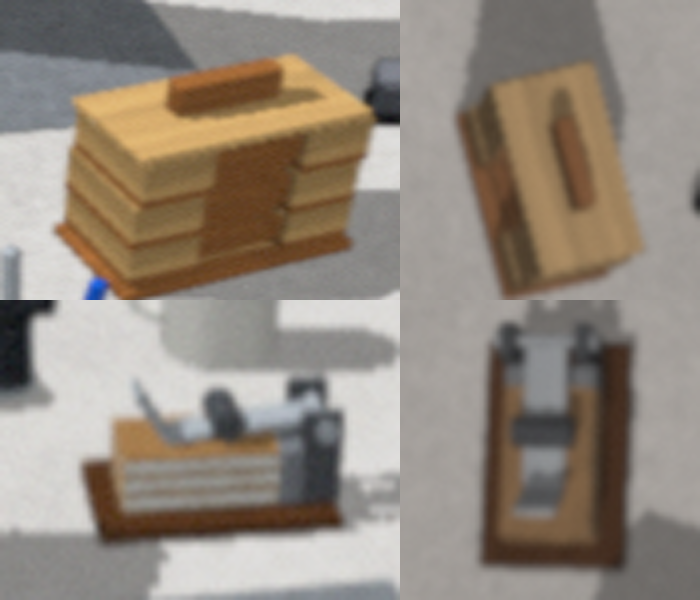

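All three pads lie aligned against the cheeks under the arm (side px about 315,208), and the stack is nested flush again with the lid on top (422,205 in the top view). Handing in.

```bash
python3 -c "
from station import ctrl
print(ctrl.get_obs()['t'],ctrl.finish_job())"
```

```text
the job is handed in; nothing more can be done
80.225 None
```

I handed the job in at 80 s: all three pads are home under the holder's arm, the trays and lid are nested back on the base, and the final pictures showed both in place.

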